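# Prove the wheel's two foot switches

### The arm

A 7-joint arm with a two-finger parallel gripper is mounted at the origin on a cart in front of the work surface, level with it; the furniture and walls round the work are solid. World frame = base frame: x ahead of the robot, y to its left, z up, the work surface at z = 0. Lengths are in mm, angles in degrees, forces in N, time in s.
With the tool pointing down it reaches from about 425 to 875 mm from the base axis. Payload 9.9 kg.
Tool frame: the origin (TCP) lies on the front face of the gripper's body, between the roots of the fingers; the fingertips stand 73 mm ahead of it and the grasp point (between the pads) lies 54 mm ahead of it; z points along the fingers, y is the line along which they close (so a half turn about z gives the same grasp; the last joint's range is limited). The gripper opens to 85 mm and grips with 20 to 120 N. Pads are 22 mm wide; open, the fingers measure 114 mm over their backs; the gripper's body (76 mm by 85 mm) begins 54 mm behind the grasp point. The pads swing forward as they close: fully open they stand 13 mm farther back than shut.
Start: joints at [-77.395, 32.985, 1.427, 82.34, -0.859, 64.687, -3.237], TCP at [201.918, 644.096, 303.889] pointing down, gripper open.
Joint ranges: [-157.87, 157.87], [-19.46, 123.44], [-87.15, 90], [11.01, 140.99], [-62.26, 242.26], [9.8, 113.94], [-161.44, 161.44]. Speed limits (degrees/s): [127.2, 127.2, 172.46, 172.46, 180, 180, 180].

### API

Orientations are given as a 3x3 rotation matrix whose columns are the frame's x, y, z axes.
In Python, from bench import get_obs, capture, sign_off gives the robot as it stands.
- The arm moves only by the tool move_arm, never from a script. Its argument "rows" is a list of rows, each a list of 2 entries, a list of its own where there are three numbers: the shift along the tool's x, y, z normalised to -1 to 1, where 1 is 1 m, then the turn, a rotation vector about the tool's x, y, z normalised to -1 to 1, where 1 is pi/2 rad. In form: [[[tx, ty, tz], [rx, ry, rz]], ...]. A call has 1 to 12 rows; each row is the pose to reach, as a shift and turn from the pose commanded when the call began, along the tool's axes at that moment; what a row does not reach only later rows make up. A row lasts 1/8 s, in which the tool goes at most 62.5 mm and 10.7 degrees, less where a joint would pass 70% of its speed; a pose out of reach is approached as far as the arm can. A call with a number of a shift or a turn outside -1 to 1 is refused whole. A call with a gripper value outside its range is refused whole. "gripper" is the opening in per cent of the stroke, from 0 (shut) to 100 (fully open), set as the call begins (left out, the last holds). The fingers move at their own pace and stop on an object; the grip force is fixed at half the most. Time passes only in rows, so rows that repeat a pose let the fingers close. It gives the time, the measured TCP pose, the force, the opening and the grip force at its end, in the units of the state.
- get_obs(): the state, without advancing time (a new reading comes with each control period).
- capture(name): name is "side" or "top" or "wrist"; returns a dict with "image" (384x512x3 uint8, red, green, blue), "intrinsics" (3x3 intrinsics, pixels), "R" (3x3) and "t" (3): a world point X has camera coordinates R X + t; the wrist camera has in their place "mount" (4x4, takes a point from camera to tool coordinates, whose origin is the TCP and whose axes are the flange's). Camera axes: x right, y down, z forward; pixel columns grow to the right and rows downward; lengths in mm; the calibration is good to about 2 mm. A picture is of the moment at which its call begins: read the wrist's pose just before it. There is no depth.
- sign_off(): hands the job in; it is judged then, once.
The state is a dict: "t": time; "joint_pos": joint angles; "qvel": joint speeds; "joint_efforts": joint torques, N m; "tool_pos": TCP position; "tcp_rot": TCP orientation; "ft_force": force on the tool from outside, world axes, zero at the start; "ft_torque": the same for the moment, N m; "finger_gap": opening from 0.0 (shut) to 1.0 (fully open); "gripper_force": force on a finger pad.
Only numpy, scipy, OpenCV 4.12 (cv2) and the standard library are available. Lean on these libraries where they do the work, as an engineer would, in place of code of your own. Each camera call takes 0.05 s, during which the arm holds its last target. There are 200 camera calls.

### The job

The pottery wheel's two foot switches are on the bench to be proved. First push the pedal of the hooded start switch down, reaching in under its hood, until its hidden limit switch is fully home; hold it there for a second and let it come right up again; then do the same with the open stop switch. Press until the pedal comes up solid but do not lean on it any harder than that, and leave the things standing round about where they are.

Things in the scene. Friction and masses are not known exactly. Their poses are not given: they have to be found in the camera images.
- guarded_switch: Start switch: grey housing with a hood over its pedal, 176 long, 118 wide, 145 mm high, fixed to the bench. Origin: on the table straight below the press point. x points from the open front to the back, y left, z up; it reaches from x = -27 to +149 mm. Inside, side walls 79 mm apart, at the front only 51 mm high. The pedal is 70 mm wide and hinged 105 mm behind the press point, 48 mm up.
- guarded_lip (a point): Middle of the lower front edge of the hood: 17 mm in front of the press point and about 139 mm above the table; the roof is 5 mm thick and slopes down to the back. The pedal's front edge is 4 mm behind this lip, so it cannot be reached from straight above. Shut fingers tilted about 40 degrees (pointing to the back and down) pass under the lip and can then push straight down.
- guarded_pad (a point): Press point of the start switch's dark steel pedal: middle of its width on the ribbed upper face, 12 mm behind the front edge, about 63 mm above the table at rest. Moves with the pedal; the pedal slopes up to the front.
- guarded_pedal (a joint): Angle of the start pedal, rad: 0 up at rest, grows as its front is pushed down. Its spring needs about 4 N at the press point, 5 to 6 N at the end. It meets the hidden limit switch anywhere between 0.03 and 0.19 rad (set anew each time), which is home about 0.07 rad later: 10 to 28 mm of travel at the press point in all.
- guarded_limit (a joint): How far the hidden limit switch below the start pedal is pressed, m: 0 free, 0.004 fully home on a rigid stop. It adds about 2 N at the press point when met and 5 N when home: 10 to 11 N in all; then the pedal is solid. 14 to 25 N holds it home; over 45 N overloads it.
- open_switch: Stop switch: the same grey housing without the hood, 108 mm wide, about 63 mm high, fixed to the bench. Origin on the table straight below the press point; x points from the front to the back, y left, z up. Pedal 60 mm wide between side walls 51 mm high, open from above; hinged as the other.
- open_pad (a point): Press point of the stop switch's pedal: middle of its width on the ribbed upper face, 12 mm behind the front edge, about 63 mm above the table at rest. Moves with the pedal.
- open_pedal (a joint): Angle of the stop pedal, rad; spring, travel and values as for guarded_pedal (its hidden limit switch is set independently).
- open_limit (a joint): How far the hidden limit switch below the stop pedal is pressed, m: 0 free, 0.004 fully home; forces as for guarded_limit.
- slip_bowl: Bystander: white bowl, 150 mm across, 57 mm high; origin under its centre.
- slip_jar: Bystander: pale jar with a black lid, 68 mm across, 104 mm high; origin under its centre.
- spray_bottle: Bystander: pale blue spray bottle, 47x110 mm, 240 mm high, behind the switches; origin under its centre.
- oxide_bottle: Bystander: small brown bottle with a black cap, 38 mm across, 76 mm high, between the switches and nearer the robot; origin under its centre.

How it is judged:
By the outcome, as a careful person would: the job done as asked, in the order asked, and still so for the second after the job is handed in, with the robot touching nothing.
It also fails if it takes over 48 s, if anything falls off the work surface, if the arm or the gripper's body presses on something with over 40 N, if the wrist force passes 120 N, or if a joint passes its speed limit or range.

## Working session

There is one attempt and no reset: what is moved stays moved. The work goes in short steps, Python scripts to look and compute and a tool call to move; the robot and the scene stay as the last step left them, time stands still between calls to the robot, and variables do not carry over. Pictures are saved under pics/ and viewed, at most 10 in all, crops included, and the job is handed in when it is done.

Besides the shell and the picture viewer there is one more tool, called after ">>>" as a command line: name --argument value ..., lists and objects as JSON in quotes. move_arm: Moves the arm, as the interface text tells. Scaled input: -1 to 1 covers 1 m each way for a shift and pi/2 rad each way for a turn. Its arguments: {"type":"object","properties":{"rows":{"type":"array"},"gripper":{"type":"number"}},"required":["rows"]}

```bash
mkdir -p pics; ls; cat > h.py <<'E'
import numpy as np, cv2, json
from bench import get_obs, capture, sign_off
def save(n,f):
    o=get_obs(); c=capture(n); cv2.imwrite(f'pics/{f}.png',c['image'][:,:,::-1])
    np.savez(f'pics/{f}.npz',**{k:np.array(v) for k,v in c.items()},tp=o['tool_pos'],tr=o['tcp_rot'])
    return c
E
python3 - <<'E'
from h import *
for n in('side','top'):
    c=save(n,n+'0'); print(n,np.round(c['intrinsics'],1).tolist(),np.round(c['R'],3).tolist(),np.round(c['t'],1), (-np.array(c['R']).T@c['t']).round())
o=get_obs()
for k in o: print(k,np.round(o[k],3).tolist())
E
```

```text
pics
side [[371.5, 0.0, 257.6], [0.0, 371.5, 189.0], [0.0, 0.0, 1.0]] [[0.98, -0.198, 0.019], [-0.067, -0.419, -0.905], [0.187, 0.886, -0.424]] [-529.9  143.  1081.9] [  327. -1004.   598.]
top [[425.8, 0.0, 257.0], [0.0, 425.8, 184.3], [0.0, 0.0, 1.0]] [[0.019, -1.0, 0.02], [-0.997, -0.02, -0.071], [0.071, -0.018, -0.997]] [ -14.5  551.8 1594.1] [ 437.   26. 1629.]
t 0.1
joint_pos [-77.395, 33.027, 1.425, 82.38, -0.859, 64.686, -3.237]
qvel [-0.139, -0.215, -0.047, -0.161, -0.061, 0.03, -0.018]
joint_efforts [0.006, -76.731, 2.258, -28.661, 0.016, 0.008, 0.0]
tool_pos [201.837, 643.815, 303.144]
tcp_rot [[-0.954, 0.299, -0.0], [0.299, 0.954, -0.001], [-0.0, -0.001, -1.0]]
ft_force [-0.082, -0.041, 0.41]
ft_torque [0.066, 0.029, 0.004]
gripper_force 0.0
finger_gap 0.998
```

View pics/top0.png

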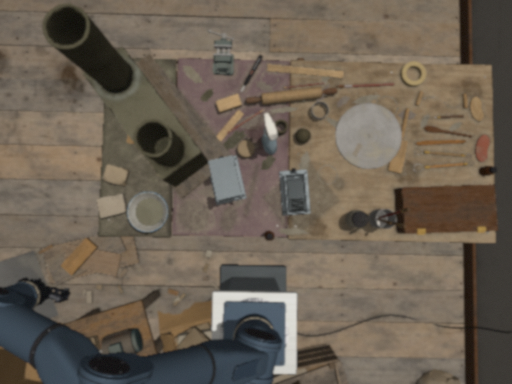

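View pics/side0.png

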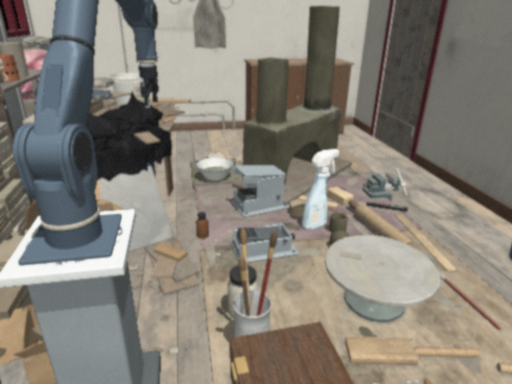

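Top view: hooded switch about (227,178), open switch about (295,192), oxide bottle (268,235), spray bottle (269,135), bowl (148,212), jar and brush pot at (355–385,218). Side view: hooded switch about (260,190), open switch (265,242). I'll enlarge both views.

```bash
python3 - <<'E'
from h import *
a=cv2.imread('pics/top0.png')[130:250,190:330]; b=cv2.imread('pics/side0.png')[150:270,190:330]
cv2.imwrite('pics/crop_t.png',cv2.resize(a,None,fx=5,fy=5,interpolation=cv2.INTER_CUBIC)[:600,:700])
cv2.imwrite('pics/crop_s.png',cv2.resize(b,None,fx=5,fy=5,interpolation=cv2.INTER_CUBIC)[:600,:700])
E
```

```text
(no output)
```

View pics/crop_t.png

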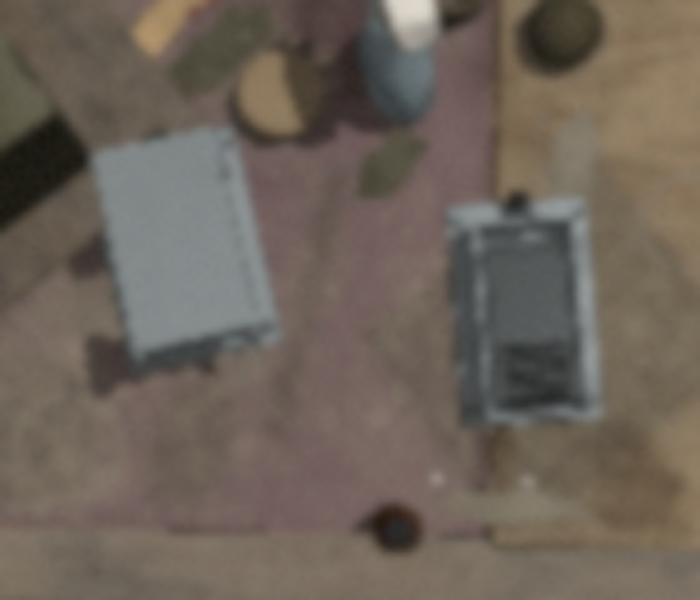

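View pics/crop_s.png

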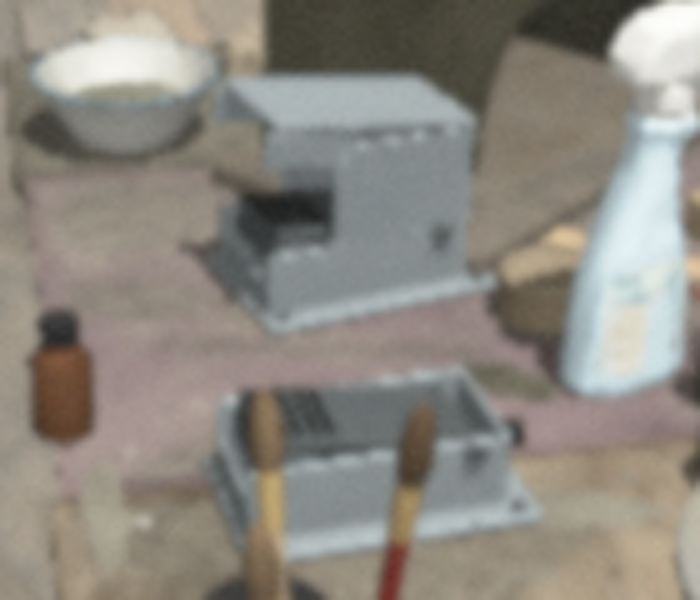

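Enlarged top view: hood roof corners about (95,152), (230,128), (278,332), (134,358), with the front toward the robot. The open switch's flange runs from about (447,205) to (605,415), with the ribbed pad near (535,372). In the side crop the guarded front opening is on the left at about (285,215).

```bash
cat >> h.py <<'E'
def ray(d,uv):
    K,R,t=d['intrinsics'],d['R'],d['t'] if 'R' in d else None
    uv=np.atleast_2d(uv).astype(float); v=np.c_[uv,np.ones(len(uv))]@np.linalg.inv(K).T@R
    return -R.T@t, v
def plane(d,uv,z):
    c,v=ray(d,uv); return c+v*((z-c[2])/v[:,2])[:,None]
def proj(d,X):
    p=np.atleast_2d(X)@d['R'].T+d['t']; p=p@d['intrinsics'].T; return p[:,:2]/p[:,2:]
def wristcam(f):
    d=dict(np.load(f)); M=d['mount']; R=d['tr']@M[:3,:3]; c=d['tr']@M[:3,3]+d['tp']
    d['R']=R.T; d['t']=-R.T@c; return d
E
python3 - <<'E'
from h import *
d=dict(np.load('pics/top0.npz'))
o=np.array([190,130]); P=lambda *a:np.array(a)/5+o
print('roof F z142',plane(d,P((134,358),(278,332)),142).round(1).tolist())
print('roof B z125',plane(d,P((95,152),(230,128)),125).round(1).tolist())
print('openpad z63',plane(d,P((535,372)),63).round(1), 'flange', plane(d,P((460,425),(605,415),(447,205),(585,198)),20).round(1).tolist())
print('oxide',plane(d,P((397,528)),76).round(1),'spray',plane(d,P((400,100)),120).round(1))
print('bowl',plane(d,[[148,212]],40).round(1))
c=save('wrist','w0'); print(np.round(c['mount'],3).tolist(), np.round(c['intrinsics'],1).tolist())
E
```

```text
roof F z142 [[479.9, 137.7, 142.0], [500.0, 37.7, 142.0]]
roof B z125 [[626.0, 170.3, 125.0], [645.2, 75.0, 125.0]]
openpad z63 [[ 477.6 -151.4   63. ]] flange [[437.7, -100.1, 20.0], [447.3, -209.7, 20.0], [604.3, -87.7, 20.0], [611.9, -192.9, 20.0]]
oxide [[362.2 -51.   76. ]] spray [[668.7 -45.9 120. ]]
bowl [[439.4 398.9  40. ]]
[[0.0, -0.952, -0.305, 77.711], [1.0, 0.0, -0.0, 0.023], [0.0, -0.305, 0.952, -68.67], [0.0, 0.0, 0.0, 1.0]] [[313.5, 0.0, 249.4], [0.0, 313.5, 193.3], [0.0, 0.0, 1.0]]
```

```bash
cat >> h.py <<'E'
from scipy.spatial.transform import Rotation as Ro
def ori(yaw,th):
    a,b=np.radians([yaw,th]); bx=np.array([np.cos(a),np.sin(a),0]); z=np.sin(b)*bx-np.cos(b)*np.array([0,0,1]); y=np.array([-np.sin(a),np.cos(a),0])
    return np.c_[np.cross(y,z),y,z]
def go(p,R,o=None):  # rows entry from the present pose
    o=o or get_obs(); T=np.array(o['tcp_rot'])
    print('shift',(T.T@(np.array(p)-o['tool_pos'])/1000).round(4).tolist(),'turn',(Ro.from_matrix(T.T@R).as_rotvec()/(np.pi/2)).round(4).tolist())
E
python3 - <<'E'
from h import *
go([400,55,260],ori(13,40))
E
```

```text
shift [-0.3652, -0.5025, 0.0439] turn [-0.1187, -0.434, -0.3236]
```

>>> move_arm --rows '[[[-0.365,-0.5025,0.044],[-0.1187,-0.434,-0.3236]],[[-0.365,-0.5025,0.044],[-0.1187,-0.434,-0.3236]],[[-0.365,-0.5025,0.044],[-0.1187,-0.434,-0.3236]],[[-0.365,-0.5025,0.044],[-0.1187,-0.434,-0.3236]],[[-0.365,-0.5025,0.044],[-0.1187,-0.434,-0.3236]],[[-0.365,-0.5025,0.044],[-0.1187,-0.434,-0.3236]],[[-0.365,-0.5025,0.044],[-0.1187,-0.434,-0.3236]],[[-0.365,-0.5025,0.044],[-0.1187,-0.434,-0.3236]],[[-0.365,-0.5025,0.044],[-0.1187,-0.434,-0.3236]],[[-0.365,-0.5025,0.044],[-0.1187,-0.434,-0.3236]],[[-0.365,-0.5025,0.044],[-0.1187,-0.434,-0.3236]],[[-0.365,-0.5025,0.044],[-0.1187,-0.434,-0.3236]]]' --gripper 0

```text
t: 1.65
tool_pos: [342.5, 279.7, 221.7]
tcp_rot: [[-0.774, -0.246, 0.584], [-0.285, 0.958, 0.026], [-0.566, -0.146, -0.811]]
ft_force: [-1.2, 0.4, -0.5]
finger_gap: 0.001
gripper_force: 0.0
```

```bash
python3 - <<'E'
from h import *
go([400,55,260],ori(13,40)); print(np.round(get_obs()['joint_pos'],1))
E
```

```text
shift [-0.0022, -0.2351, -0.0034] turn [-0.0648, -0.0554, 0.0688]
[-28.3  23.5 -50.4 140.4  83.1  52.1 -38.9]
```

>>> move_arm --rows '[[[-0.002,-0.235,-0.003],[-0.065,-0.055,0.069]],[[-0.002,-0.235,-0.003],[-0.065,-0.055,0.069]],[[-0.002,-0.235,-0.003],[-0.065,-0.055,0.069]],[[-0.002,-0.235,-0.003],[-0.065,-0.055,0.069]],[[-0.002,-0.235,-0.003],[-0.065,-0.055,0.069]],[[-0.002,-0.235,-0.003],[-0.065,-0.055,0.069]],[[-0.002,-0.235,-0.003],[-0.065,-0.055,0.069]],[[-0.002,-0.235,-0.003],[-0.065,-0.055,0.069]]]'

```text
t: 2.65
tool_pos: [435.0, 54.9, 293.8]
tcp_rot: [[-0.773, -0.225, 0.593], [-0.177, 0.974, 0.139], [-0.609, 0.003, -0.793]]
ft_force: [0.1, 0.1, -0.2]
finger_gap: 0.002
gripper_force: 0.0
```

```bash
python3 - <<'E'
from h import *
go([400,55,260],ori(13,40)); print(np.round(get_obs()['joint_pos'],1),get_obs()['ft_force'],get_obs()['t'])
save('wrist','w1')
E
```

```text
shift [0.0476, 0.0079, 0.0061] turn [0.0014, -0.0274, -0.0009]
[ 57.3  18.1 -87.1 140.9  93.9  24.3  -6. ] [ 0.12093827  0.11490312 -0.18286238] 2.65
```

View pics/w1.png

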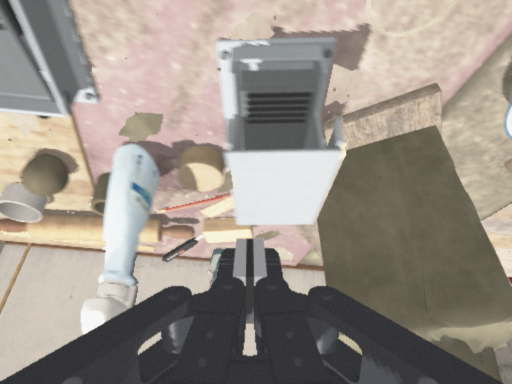

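Wrist view, robot side up: the ribbed pad of the hooded pedal is about (278,107), the hood's roof spans (225,150)–(342,222), the spray bottle is at left (130,200) and the open switch at top left. Joints 3 and 4 are at their ends, so I'll fit a simple kinematic model to plan reach.

```bash
cat > kin.py <<'E'
from h import *
from itertools import product
from scipy.optimize import least_squares
def fk(q,p,s):
    h,L1,L2,Lt,o1,o7,e=p; q=np.array(q)*s+np.array([o1,0,0,0,0,0,o7])
    rz=lambda a:Ro.from_euler('z',a,degrees=True).as_matrix(); ry=lambda a:Ro.from_euler('y',a,degrees=True).as_matrix()
    A=rz(q[0])@ry(q[1]); x=np.array([0,0,h])+A@[0,0,L1]
    A=A@rz(q[2])@ry(q[3]); x=x+A@[0,0,L2]
    A=A@rz(q[4])@ry(q[5])@rz(q[6]); return x+A@[0,0,Lt],A
E
python3 - <<'E'
from kin import *
o=get_obs()
D=[([-77.395,33.027,1.425,82.38,-.859,64.686,-3.237],[201.837,643.815,303.144],[[-0.954,0.299,0],[.299,.954,-.001],[0,-.001,-1]]),
 ([-28.3,23.5,-50.4,140.4,83.1,52.1,-38.9],[342.5,279.7,221.7],[[-0.774,-0.246,0.584],[-0.285,0.958,0.026],[-0.566,-0.146,-0.811]]),
 (o['joint_pos'],o['tool_pos'],o['tcp_rot'])]
best=None
for sg in product([1,-1],repeat=4):
  s=np.array([sg[0],1,sg[1],1,sg[2],1,sg[3]])
  for a in(0,90,180,270):
   for b in (0,90,180,270):
    f=lambda p:np.concatenate([np.r_[(fk(q,p,s)[0]-t)/1000,(fk(q,p,s)[1]-np.array(R)).ravel()] for q,t,R in D])
    r=least_squares(f,[340,466,466,230,a,b,0])
    if best is None or r.cost<best[0]: best=(r.cost,s,r.x,f(r.x))
print(best[0],best[1],best[2].round(1)); print(best[3].reshape(3,12)[:,:3].round(3))
E
```

```text
0.0011584058268486578 [-1  1 -1  1 -1  1 -1] [213.9 628.2 366.6 296.8  -1.2  89.    0. ]
[[-0.033  0.008 -0.017]
 [-0.007  0.01   0.009]
 [ 0.     0.003  0.008]]
```

```bash
python3 - <<'E'
from h import *
a=cv2.imread('pics/w1.png')[25:235,205:365]
cv2.imwrite('pics/crop_w1.png',cv2.resize(a,(0,0),fx=2.85,fy=2.85,interpolation=cv2.INTER_CUBIC)[:600])
b=np.hstack([cv2.resize(a,(0,0),fx=2.85,fy=2.85,interpolation=cv2.INTER_CUBIC)[:598], cv2.resize(cv2.imread('pics/w1.png')[0:150,0:82],(0,0),fx=4,fy=4,interpolation=cv2.INTER_CUBIC)[:598]])
cv2.imwrite('pics/crop_w1.png',b); print(b.shape)
json.dump([[[-77.395,33.027,1.425,82.38,-.859,64.686,-3.237],[201.837,643.815,303.144],[[-0.954,0.299,0],[.299,.954,-.001],[0,-.001,-1]]],
 [[-28.3,23.5,-50.4,140.4,83.1,52.1,-38.9],[342.5,279.7,221.7],[[-0.774,-0.246,0.584],[-0.285,0.958,0.026],[-0.566,-0.146,-0.811]]]]+[[np.array(get_obs()[k]).tolist() for k in('joint_pos','tool_pos','tcp_rot')]],open('log.json','w'))
E
```

```text
(598, 784, 3)
```

View pics/crop_w1.png

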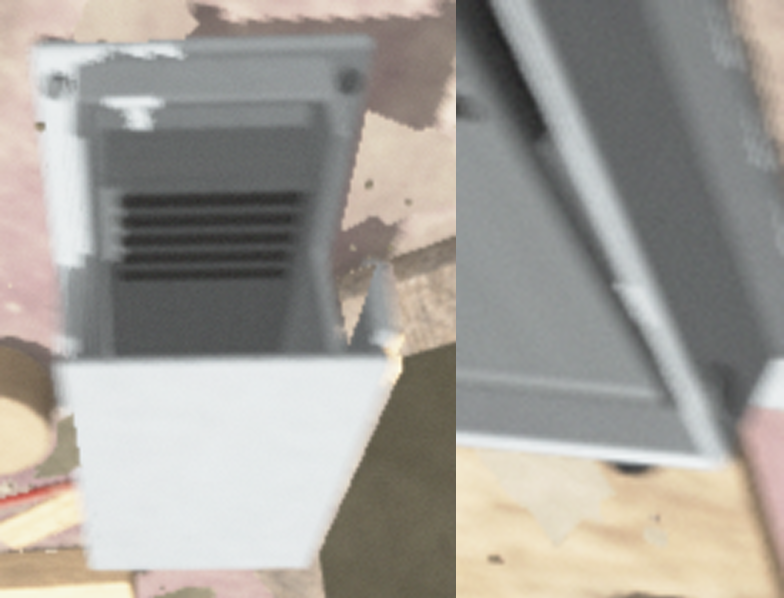

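Crop left: roof front edge (55,360)–(392,358), front flange corners (35,45) and (373,40), ribs y 195–275 centred x≈208. Crop right: the open switch's back-left wall corner at about (720,460).

```bash
python3 - <<'E'
from h import *
d=wristcam('pics/w1.npz'); P=lambda *a:np.array(a)/2.85+[205,25]
r=plane(d,P((55,359),(392,358)),144); f=plane(d,P((35,45),(373,40)),3)
for n,a in(('roof',r),('flange',f)):
    v=a[0]-a[1]; L=np.linalg.norm(v); print(n,a.round(1).tolist(),'L',L.round(1),'yaw',np.degrees(np.arctan2(-v[0],v[1])).round(1),a.mean(0).round(1))
print('ribs front,back',plane(d,P((210,195),(205,278)),63).round(1).tolist())
# rib front-edge and roof in top view: mask of hood
t=dict(np.load('pics/top0.npz'))
v=r[0]-r[1]; yaw=np.arctan2(-v[0],v[1]); bx=np.array([np.cos(yaw),np.sin(yaw),0]); by=np.array([-bx[1],bx[0],0])
m=r.mean(0)
print('top proj of roof',((proj(t,r)-[190,130])*5).round(), 'press from roof',(m+17*bx).round(1),'press from flange',(f.mean(0)+27*bx).round(1))
E
```

```text
roof [[504.3, 52.2, 144.0], [484.6, 136.6, 144.0]] L 86.6 yaw -166.9 [494.5  94.4 144. ]
flange [[503.2, 39.0, 3.0], [475.6, 151.3, 3.0]] L 115.7 yaw -166.2 [489.4  95.2   3. ]
ribs front,back [[505.6, 99.0, 63.0], [539.6, 107.8, 63.0]]
top proj of roof [[257. 325.]
 [136. 351.]] press from roof [477.9  90.5 144. ] press from flange [463.1  89.    3. ]
```

```bash
cat > kin.py <<'E'
from h import *
from scipy.optimize import least_squares
S=np.array([-1,1,-1,1,-1,1,-1])
rz=lambda a:Ro.from_euler('z',a,degrees=True).as_matrix()
ry=lambda a:Ro.from_euler('y',a,degrees=True).as_matrix()
def fk(q,p):
    h,L1,L2,Lt,b2,b4,b6,a3,a4,a6,o1,o7=p; q=np.array(q)*S+np.array([o1,0,0,0,0,0,o7])
    A=rz(q[0])@ry(q[1]); x=np.array([0,0,h])+A@[a3*0,b2,L1]
    A=A@rz(q[2]); x=x+A@[a3,b4,0]; A=A@ry(q[3]); x=x+A@[a4,0,L2]
    A=A@rz(q[4]); x=x+A@[0,b6,0]; A=A@ry(q[5])@rz(q[6]); return x+A@rz(-q[6])@[a6,0,Lt],A
def fit():
    D=json.load(open('log.json'))
    f=lambda p:np.r_[np.concatenate([np.r_[(fk(q,p)[0]-t),(fk(q,p)[1]-np.array(R)).ravel()*300] for q,t,R in D]),p[4:10]*.005,(p[:4]-[350,400,400,250])*.003]
    r=least_squares(f,[350,400,400,250]+[0]*6+[0,90]); return r.x,r.fun[:12*len(D)].reshape(-1,12)
def ik(p,t,R,q0):
    lo=np.array([-157,-19,-87,11.3,-62,10,-161.]);hi=np.array([157,123,89.8,140.7,242,113.6,161.])
    f=lambda q:np.r_[(fk(q,p)[0]-t),(fk(q,p)[1]-R).ravel()*300,(q-q0)*1e-4]
    r=least_squares(f,np.clip(q0,lo+.1,hi-.1),bounds=(lo,hi)); return r.x,np.abs(fk(r.x,p)[0]-t).max(),np.abs(fk(r.x,p)[1]-R).max()
PR=np.array([514,100,0.]); YAW=13.5
def press(cx,cz,th,back=0,PR=PR,YAW=YAW,ly=0,half=11):
    a=np.radians(YAW); R=ori(YAW,th)
    c=PR+cx*np.array([np.cos(a),np.sin(a),0])+ly*np.array([-np.sin(a),np.cos(a),0])+[0,0,cz]
    return c-half*R[:,0]-(73+back)*R[:,2],R
E
python3 - <<'E'
from kin import *
p,r=fit(); print(p.round(1)); print(r[:,:3].round(1),abs(r[:,3:]).max().round(2))
q0=np.array(get_obs()['joint_pos'])
for th in(40,45,50):
  for b,cz in((0,72),(0,35),(60,72),(90,72)):
    t,R=press(-4,cz,th,b); res=[ik(p,t,R,s) for s in(q0,np.array([-20,25,-20,130,30,40,0.]),np.array([-20,60,0,130,0,20,0.]))]
    b_=min(res,key=lambda x:x[1]+300*x[2]); print(th,b,cz,t.round(),b_[0].round(),np.round(b_[1:],3))
E
```

```text
[282.6 555.3 384.3 276.9 -33.1 -29.3  16.   32.6 -15.5  10.8  -0.   90. ]
[[ 0. -0.  0.]
 [-0. -0. -0.]
 [ 0.  0.  0.]] 0.18
40 0 72 [473.  90. 135.] [ 33.  61. -87. 141. 112.  71. -15.] [34.905  0.042]
40 0 35 [473.  90.  98.] [ 32.  70. -87. 141. 117.  78. -13.] [40.959  0.046]
40 60 72 [435.  81. 181.] [ 37.  46. -87. 141. 103.  57. -14.] [45.444  0.063]
40 90 72 [416.  77. 204.] [ 41.  38. -87. 141.  99.  48. -12.] [46.555  0.07 ]
45 0 72 [467.  89. 131.] [ 33.  63. -87. 141. 117.  74. -15.] [55.741  0.06 ]
45 0 35 [467.  89.  94.] [ 32.  73. -87. 141. 122.  81. -13.] [6.1771e+01 6.0000e-02]
45 60 72 [426.  79. 174.] [ 37.  48. -87. 141. 107.  59. -16.] [68.757  0.088]
45 90 72 [406.  74. 195.] [ 41.  39. -87. 141. 103.  50. -14.] [70.165  0.098]
50 0 72 [463.  88. 127.] [ 33.  67. -87. 141. 122.  77. -15.] [7.6937e+01 7.6000e-02]
50 0 35 [463.  88.  90.] [ 32.  77. -87. 141. 128.  84. -11.] [8.2533e+01 7.3000e-02]
50 60 72 [418.  77. 166.] [ 37.  50. -87. 141. 112.  62. -17.] [92.999  0.109]
50 90 72 [396.  72. 185.] [ 40.  41. -87. 141. 107.  52. -16.] [94.84   0.122]
```

```bash
cat >> kin.py <<'E'
def pressF(*a,**k):   # camera side up
    t,R=press(*a,**k); return t,R@np.diag([-1,-1,1])
E
python3 - <<'E'
from kin import *
p,r=fit()
for th in(40,45,50,55):
  for b,cz in((0,72),(0,35),(60,72),(90,72)):
    t,R=pressF(-4,cz,th,b); res=[ik(p,t,R,np.array(s)) for s in([-10,20,0,135,180,30,0.],[20,20,-50,135,180,30,0.],[-40,20,50,135,180,30,0.],[-20,60,0,130,180,50,0.])]
    b_=min(res,key=lambda x:x[1]+300*x[2]); print(th,b,cz,t.round(),b_[0].round(),np.round(b_[1:],3))
E
```

```text
40 0 72 [473.  90. 135.] [ 31.  56. -82. 141. 114.  65. 161.] [35.686  0.042]
40 0 35 [473.  90.  98.] [ 29.  63. -80. 141. 118.  71. 161.] [41.923  0.047]
40 60 72 [435.  81. 181.] [ 34.  40. -79. 141. 106.  50. 161.] [47.312  0.061]
40 90 72 [416.  77. 204.] [ 35.  30. -75. 141. 103.  38. 161.] [50.822  0.065]
45 0 72 [467.  89. 131.] [ 31.  60. -83. 141. 118.  70. 161.] [55.925  0.06 ]
45 0 35 [467.  89.  94.] [ 29.  67. -81. 141. 123.  75. 161.] [6.2286e+01 6.2000e-02]
45 60 72 [426.  79. 174.] [ 35.  45. -84. 141. 109.  57. 161.] [69.565  0.085]
45 90 72 [406.  74. 195.] [ 37.  35. -81. 141. 105.  46. 161.] [72.722  0.093]
50 0 72 [463.  88. 127.] [ 31.  63. -84. 141. 123.  74. 161.] [76.546  0.077]
50 0 35 [463.  88.  90.] [ 29.  70. -81. 141. 129.  79. 161.] [8.2723e+01 7.5000e-02]
50 60 72 [418.  77. 166.] [ 35.  50. -86. 141. 112.  63. 161.] [92.709  0.107]
50 90 72 [396.  72. 185.] [ 38.  40. -86. 141. 107.  53. 161.] [95.872  0.117]
55 0 72 [458.  87. 123.] [ 30.  67. -84. 141. 129.  79. 161.] [9.757e+01 9.600e-02]
55 0 35 [458.  87.  86.] [ 29.  74. -80. 141. 136.  83. 161.] [1.0293e+02 8.8000e-02]
55 60 72 [410.  75. 157.] [ 35.  54. -87. 141. 117.  67. 161.] [117.644   0.138]
55 90 72 [386.  69. 175.] [ 38.  44. -87. 141. 111.  57. 161.] [121.114   0.155]
```

```bash
python3 - <<'E'
from kin import *
go(*press(-4,110,40,60)); go([520,-100,250],ori(0,10))
E
```

```text
shift [0.0394, 0.0292, 0.0631] turn [-0.0047, -0.0289, -0.0072]
shift [-0.0136, -0.1661, 0.0642] turn [0.0582, 0.3031, 0.1304]
```

>>> move_arm --rows '[[[-0.014,-0.166,0.064],[0.058,0.303,0.13]],[[-0.014,-0.166,0.064],[0.058,0.303,0.13]],[[-0.014,-0.166,0.064],[0.058,0.303,0.13]],[[-0.014,-0.166,0.064],[0.058,0.303,0.13]],[[-0.014,-0.166,0.064],[0.058,0.303,0.13]],[[-0.014,-0.166,0.064],[0.058,0.303,0.13]],[[-0.014,-0.166,0.064],[0.058,0.303,0.13]],[[-0.014,-0.166,0.064],[0.058,0.303,0.13]]]'

```text
t: 3.7
tool_pos: [520.9, -92.5, 251.4]
tcp_rot: [[-0.984, -0.009, 0.176], [-0.009, 1.0, 0.003], [-0.176, 0.001, -0.984]]
ft_force: [0.2, -0.3, 0.9]
finger_gap: -0.002
gripper_force: 0.0
```

```bash
cat >> kin.py <<'E'
def log():
    D=json.load(open('log.json')); o=get_obs(); D.append([np.array(o[k]).tolist() for k in('joint_pos','tool_pos','tcp_rot')]); json.dump(D,open('log.json','w')); print(o['t'],np.round(o['joint_pos'],1),o['tool_pos'].round(1) if hasattr(o['tool_pos'],'round') else o['tool_pos'])
E
python3 - <<'E'
from kin import *
log(); save('wrist','w2'); p,r=fit(); print(p.round(1)); print(r[:,:3].round(1),abs(r[:,3:]).max().round(2))
go(*press(-4,110,40,60))
E
```

```text
3.7 [ 52.4  35.3 -72.3 114.1  47.   52.5  48.1] [520.9 -92.5 251.4]
[ 2.668e+02  5.874e+02  3.914e+02  2.887e+02 -1.480e+01 -3.150e+01
 -4.000e-01 -2.000e-01  2.000e-01 -1.000e-01 -0.000e+00  9.000e+01]
[[ 0.  -0.   0. ]
 [ 0.   0.   0.1]
 [-0.   0.  -0.1]
 [ 0.   0.  -0. ]] 0.18
shift [0.0886, 0.1744, 0.0172] turn [-0.0612, -0.3301, -0.1324]
```

View pics/w2.png

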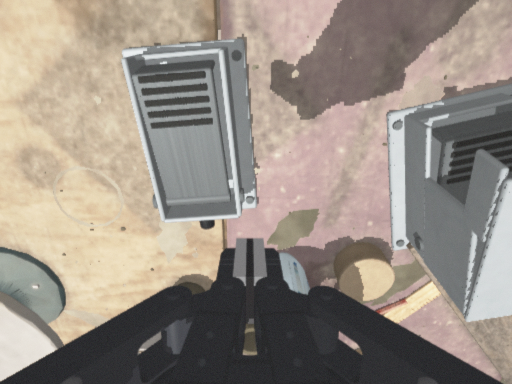

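Wrist view: the open switch's ribs run (140,75)–(215,125), its front is at image top about y=45, and its inner pedal edges are about (135–210, 68). At right the hooded switch shows its right side wall with the window. One composite zoom to understand that window.

```bash
python3 - <<'E'
from h import *
w=cv2.imread('pics/w2.png'); s=cv2.imread('pics/side0.png')
z=lambda a,k:cv2.resize(a,None,fx=k,fy=k,interpolation=cv2.INTER_CUBIC)
A=np.zeros((600,800,3),np.uint8)
a=z(w[80:230,382:512],3);A[:a.shape[0],:a.shape[1]]=a
b=z(s[155:225,225:295],5.5);A[:b.shape[0],400:400+b.shape[1]]=b
cc=z(w[35:105,115:255],3)[:205]; A[450:600,:cc.shape[1]]=z(w[40:90,115:255],3)
cv2.imwrite('pics/comp.png',A)
E
```

```text
(no output)
```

View pics/comp.png

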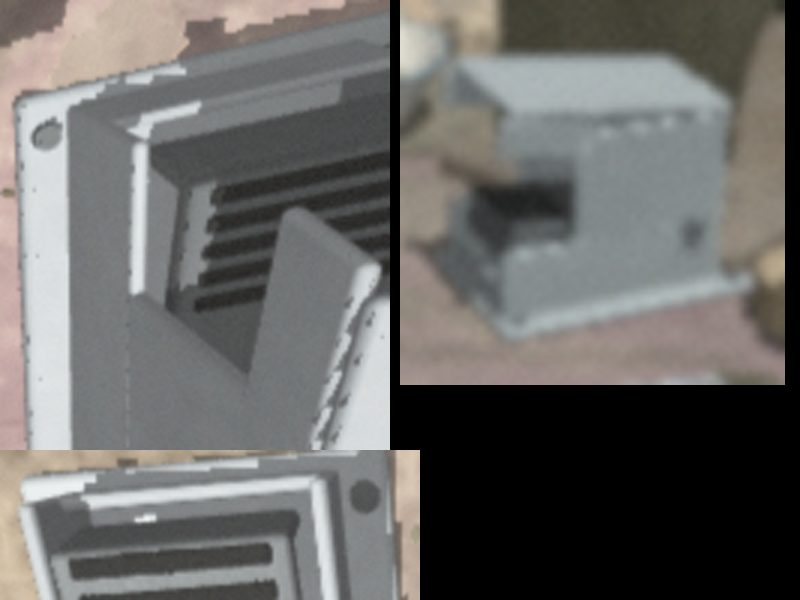

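```bash
python3 - <<'E'
from kin import *
d=wristcam('pics/w2.npz'); P=lambda *a:np.array(a)/3+[382,80]
a=np.radians(13.5); B=np.array([[np.cos(a),np.sin(a),0],[-np.sin(a),np.cos(a),0],[0,0,1]])
L=lambda X:((X-[514,100,0])@B.T).round(1)
print('wall z51 front/back',L(plane(d,P((140,130),(137,295)),51)).tolist())
c,v=ray(d,P((245,375),(295,210),(380,268)))
lc=L(c[None])[0]; lv=v@B.T   # meet plane local y=-42
for k in lv: print('on y=-42',(lc+k*((-42-lc[1])/k[1])).round(1))
print('flange corner z3',L(plane(d,P((20,100)),3)))
# open: wall top z51 corners & ribs (image px = x/3+115, (y-450)/3+40)
Q=lambda *a:(np.array(a)-[0,450])/3+[115,40]
f=plane(d,Q((22,510),(320,480)),51); print('open front wall corners',f.round(1).tolist(), 'flange FR(left in world)',plane(d,Q((388,455)),3).round(1))
print('open rib1',plane(d,Q((70,562),(272,552)),63).round(1).tolist(),'pedal front?',plane(d,Q((60,548),(285,535)),63).round(1).tolist())
print('open back wall',plane(d,[[163,220],[240,214]],51).round(1).tolist())
E
```

```text
wall z51 front/back [[-23.9, -41.0, 51.0], [27.5, -40.0, 51.0]]
on y=-42 [ 22.  -42.  106.9]
on y=-42 [-25.4 -42.  117.4]
on y=-42 [-22.9 -42.  142.4]
flange corner z3 [[-23.5 -54.7   3. ]]
open front wall corners [[454.6, -188.2, 51.0], [447.1, -113.6, 51.0]] flange FR(left in world) [[443.1 -97.5   3. ]]
open rib1 [[465.2, -174.1, 63.0], [462.4, -124.8, 63.0]] pedal front? [[462.0, -176.1, 63.0], [458.5, -121.5, 63.0]]
open back wall [[596.4, -174.7, 51.0], [589.0, -100.7, 51.0]]
```

```bash
cat > plan.py <<'E'
from kin import *
PR=np.array([512.5,99.5,0.]); YAW=13.5
def grid(x,y,z0,z1,n=7):
    u=np.linspace(-1,1,n); P=[]
    for z in np.linspace(z0,z1,n):
        P+= [[s*x,t*y,z] for s in u for t in u if z in(z0,z1) or abs(s)==1 or abs(t)==1]
    return np.array(P)
FING=grid(11,14.5,0,73,9); LINK=np.vstack([grid(13,14.5+(45-z)*.6,z,z+8,5) for z in(0,12,24,36)]); BODY=grid(38,42.5,-80,0,9)
G=np.vstack([FING,LINK,BODY])
BOX=[]
for i in range(8):
    x0=-17+i*20; zl=139-(i*20)*.12; BOX.append([x0,x0+20,-43.5,43.5,zl-2,zl+5])
for s in(-1,1):
    y=sorted([s*39.5,s*43.5]); BOX+=[[-17,149,*y,110,135],[23,149,*y,0,135],[-27,149,*y,0,51]]
BOX+=[[-27,-24,-39.5,39.5,0,51]]
BOX=np.array(BOX,float)
def clear(P):
    d=np.maximum(np.maximum(BOX[:,None,0::2]-P[None],P[None]-BOX[:,None,1::2]),0); return np.sqrt((d**2).sum(2)).min()
def pose(th,be,ro,cx,ly,cz,back=0):
    R=ori(be,th)@rz(ro); tips=np.array([[a*11,b*14.5,73] for a in(-1,1) for b in(-1,1)])@R.T
    k=tips[tips[:,2].argmin()] if np.ptp(tips[:,2])>.1 else tips.mean(0)
    low=tips[tips[:,2]<tips[:,2].min()+1.5].mean(0)
    return np.array([cx,ly,cz])-low-back*R[:,2],R   # in switch frame
def world(t,R): W=rz(YAW); return PR+W@t,W@R
E
cat > s.py <<'E'
from plan import *
p,_=fit(); sh=np.array([0,0,p[0]]); out=[]
for th in range(20,56,5):
  for be in range(-90,91,10):
    for ro in range(-90,90,15):
      for cx in(-8,-3,3):
       for ly in (-10,0,10):
        cl=[]
        for cz,b in((68,0),(50,0),(35,0),(68,30),(68,70)):
            t,R=pose(th,be,ro,cx,ly,cz,b); 
            tw,Rw=world(t,R); wr=tw-p[3]*Rw[:,2]
            if np.linalg.norm(wr-sh)<372: cl=[-1];break
            cl.append(clear(G@R.T+t))
            if cl[-1]<1.5: break
        out.append((min(cl),th,be,ro,cx,ly))
out.sort(reverse=True)
for o in out[:25]: print(np.round(o,1))
E
time python3 s.py
```

```text
[  0.9  55.   50.   30.   -8.  -10. ]
[  0.9  55.  -50.  -30.   -8.   10. ]
[  0.6  45.   40.   15.   -3.  -10. ]
[  0.6  45.   40.   15.   -8.  -10. ]
[  0.4  35.   30.   30.   -8.  -10. ]
[  0.2  50.   40.   45.   -3.  -10. ]
[ 0.2 50.  50.  45.  -8.   0. ]
[  0.2  50.  -50.  -45.   -8.    0. ]
[ 0. 55. 90. 75.  3. 10.]
[ 0. 55. 90. 75.  3.  0.]
[  0.  55.  90.  75.   3. -10.]
[ 0. 55. 90. 75. -3. 10.]
[ 0. 55. 90. 75. -3.  0.]
[  0.  55.  90.  75.  -3. -10.]
[ 0. 55. 90. 75. -8. 10.]
[ 0. 55. 90. 75. -8.  0.]
[  0.  55.  90.  75.  -8. -10.]
[ 0. 55. 90. 60.  3. 10.]
[ 0. 55. 90. 60.  3.  0.]
[  0.  55.  90.  60.   3. -10.]
[ 0. 55. 90. 60. -3. 10.]
[ 0. 55. 90. 60. -3.  0.]
[  0.  55.  90.  60.  -3. -10.]
[ 0. 55. 90. 60. -8. 10.]
[ 0. 55. 90. 60. -8.  0.]
real	0m20.788s
user	0m15.605s
sys	0m5.619s
```

```bash
cat >> plan.py <<'E'
d=dict(np.load('pics/w2.npz')); M=np.linalg.inv(d['mount'])
im=[cv2.imread(f'pics/w{i}.png').astype(int) for i in(1,2)]
same=(np.abs(im[0]-im[1]).max(2)<12); same=cv2.morphologyEx(same.astype(np.uint8),cv2.MORPH_CLOSE,np.ones((9,9))); same[:225]=0
same=cv2.morphologyEx(same,cv2.MORPH_OPEN,np.ones((5,5)))
n,lab,st,_=cv2.connectedComponentsWithStats(same); same=(lab==1+st[1:,4].argmax()); 
def carve(P,grow=2):
    keep=np.ones(len(P),bool); m=cv2.dilate(same.astype(np.uint8),np.ones((2*grow+1,)*2))
    Q=P.copy(); Q[:,0]=np.abs(Q[:,0])   # symmetric front/back
    c=Q@M[:3,:3].T+M[:3,3]; uv=c@d['intrinsics'].T; z=uv[:,2]; uv=(uv[:,:2]/z[:,None]).round().astype(int)
    ins=(z>1)&(uv[:,0]>=0)&(uv[:,0]<512)&(uv[:,1]>=0)&(uv[:,1]<384)
    keep[ins]=m[uv[ins,1],uv[ins,0]]>0; return P[keep]
vol=lambda x,y,z0,z1:np.stack(np.meshgrid(np.arange(-x,x+1,5.),np.arange(-y,y+1,5.),np.arange(z0,z1+1,5.),indexing='ij'),-1).reshape(-1,3)
BODY=carve(vol(38,42.5,-80,0)); LINK=carve(vol(15,57,0,60)); G=np.vstack([FING,LINK,BODY])
E
python3 - <<'E'
from plan import *
for r in(245,270,285,300,320,340,360,380): u=np.flatnonzero(same[r]); print(r,u.min() if len(u) else 0,u.max() if len(u) else 0,len(u))
for z in(0,-20,-40,-60): b=BODY[BODY[:,2]==z]; print('z',z,'x max',b[:,0].max(), 'at |y|>30:',b[abs(b[:,1])>30][:,0].max(initial=-99))
for z in(0,15,30,45,60): b=LINK[LINK[:,2]==z]; print('link z',z,'ymax',b[:,1].max(initial=-1),'xmax',b[:,0].max(initial=-1))
E
sed -i 's/range(20,56,5)/range(32,53,4)/; s/range(-90,91,10)/range(-60,61,10)/' s.py; time python3 s.py
```

```text
245 247 252 6
270 218 280 37
285 212 287 76
300 146 355 210
320 108 389 251
340 75 425 296
360 39 460 409
380 0 511 468
z 0 x max 37.0 at |y|>30: 22.0
z -20 x max 37.0 at |y|>30: 32.0
z -40 x max 37.0 at |y|>30: 37.0
z -60 x max 37.0 at |y|>30: 37.0
link z 0 ymax 53.0 xmax 15.0
link z 15 ymax 53.0 xmax 15.0
link z 30 ymax 48.0 xmax 15.0
link z 45 ymax 38.0 xmax 15.0
link z 60 ymax 13.0 xmax 10.0
[  0.1  48.   40.   45.   -8.  -10. ]
[ 0. 52. 60. 75.  3. 10.]
[ 0. 52. 60. 75.  3.  0.]
[  0.  52.  60.  75.   3. -10.]
[ 0. 52. 60. 75. -3. 10.]
[ 0. 52. 60. 75. -3.  0.]
[  0.  52.  60.  75.  -3. -10.]
[ 0. 52. 60. 75. -8. 10.]
[ 0. 52. 60. 75. -8.  0.]
[  0.  52.  60.  75.  -8. -10.]
[ 0. 52. 60. 60.  3. 10.]
[ 0. 52. 60. 60.  3.  0.]
[  0.  52.  60.  60.   3. -10.]
[ 0. 52. 60. 60. -3. 10.]
[ 0. 52. 60. 60. -3.  0.]
[  0.  52.  60.  60.  -3. -10.]
[ 0. 52. 60. 60. -8. 10.]
[ 0. 52. 60. 60. -8.  0.]
[  0.  52.  60.  60.  -8. -10.]
[ 0. 52. 60. 45.  3. 10.]
[ 0. 52. 60. 45.  3.  0.]
[  0.  52.  60.  45.   3. -10.]
[ 0. 52. 60. 45. -3. 10.]
[ 0. 52. 60. 45. -3.  0.]
[  0.  52.  60.  45.  -3. -10.]
real	0m16.823s
user	0m17.345s
sys	0m0.064s
```

```bash
cat > s2.py <<'E'
from plan import *
p,_=fit(); sh=np.array([0,0,p[0]])
def show(th,be,ro,cx,ly):
    print('==',th,be,ro,cx,ly)
    for cz,b in((68,0),(50,0),(35,0),(68,30)):
        t,R=pose(th,be,ro,cx,ly,cz,b); tw,Rw=world(t,R); w=np.linalg.norm(tw-p[3]*Rw[:,2]-sh)
        r=[]
        for n,P in(('F',FING),('L',LINK),('B',BODY)):
            X=P@R.T+t; q=np.sqrt((np.maximum(np.maximum(BOX[:,None,0::2]-X[None],X[None]-BOX[:,None,1::2]),0)**2).sum(2)); k=np.unravel_index(q.argmin(),q.shape)
            r.append((n,round(q.min(),1),int(k[0]),X[k[1]].round().tolist()))
        print(cz,b,'wristdist',w.round(),r)
if __name__=='__main__':
    for a in((40,0,0,-4,0),(40,35,0,-4,-10),(40,35,30,-4,-10),(44,40,30,-6,-10),(45,-40,-15,-6,10),(34,30,30,-8,-10)): show(*a)
E
python3 s2.py
```

```text
== 40 0 0 -4 0
68 0 wristdist 307.0 [('F', np.float64(12.7), 0, [-28.0, -14.0, 131.0]), ('L', np.float64(2.8), 11, [-19.0, 38.0, 111.0]), ('B', np.float64(6.4), 0, [-21.0, -22.0, 149.0])]
50 0 wristdist 302.0 [('F', np.float64(15.4), 14, [-10.0, -14.0, 57.0]), ('L', np.float64(7.7), 11, [-25.0, 38.0, 115.0]), ('B', np.float64(0.0), 0, [-17.0, -8.0, 141.0])]
35 0 wristdist 299.0 [('F', np.float64(5.5), 14, [-22.0, -14.0, 56.0]), ('L', np.float64(2.2), 14, [-22.0, -12.0, 50.0]), ('B', np.float64(6.8), 0, [-23.0, -22.0, 134.0])]
68 30 wristdist 296.0 [('F', np.float64(13.0), 0, [-24.0, -14.0, 126.0]), ('L', np.float64(8.6), 0, [-25.0, -12.0, 133.0]), ('B', np.float64(36.4), 0, [-40.0, -22.0, 172.0])]
== 40 35 0 -4 -10
68 0 wristdist 381.0 [('F', np.float64(2.4), 8, [-18.0, -37.0, 117.0]), ('L', np.float64(0.0), 0, [-16.0, -39.0, 141.0]), ('B', np.float64(0.0), 0, [-11.0, -43.0, 143.0])]
50 0 wristdist 377.0 [('F', np.float64(2.4), 8, [-19.0, -38.0, 110.0]), ('L', np.float64(0.0), 8, [-3.0, -42.0, 111.0]), ('B', np.float64(0.0), 0, [-10.0, -23.0, 141.0])]
35 0 wristdist 375.0 [('F', np.f
[... 2437 characters left out ...]
 34 30 30 -8 -10
68 0 wristdist 384.0 [('F', np.float64(4.1), 0, [-21.0, -16.0, 136.0]), ('L', np.float64(0.0), 0, [-16.0, 3.0, 138.0]), ('B', np.float64(0.0), 0, [-13.0, -41.0, 143.0])]
50 0 wristdist 379.0 [('F', np.float64(10.3), 8, [-24.0, -32.0, 121.0]), ('L', np.float64(0.0), 8, [-15.0, -42.0, 111.0]), ('B', np.float64(0.0), 0, [-5.0, -40.0, 142.0])]
35 0 wristdist 375.0 [('F', np.float64(6.7), 14, [-18.0, -5.0, 53.0]), ('L', np.float64(2.2), 14, [-23.0, -14.0, 53.0]), ('B', np.float64(0.0), 0, [-13.0, -39.0, 141.0])]
68 30 wristdist 381.0 [('F', np.float64(3.2), 0, [-19.0, 0.0, 134.0]), ('L', np.float64(0.5), 0, [-18.0, -8.0, 139.0]), ('B', np.float64(26.5), 0, [-32.0, -49.0, 165.0])]
```

```bash
cat >> plan.py <<'E'
full=same; same=cv2.morphologyEx(full.astype(np.uint8),cv2.MORPH_OPEN,np.ones((1,91)))>0
BODY=carve(vol(38,42.5,-80,0)); same=full; LINK=carve(vol(13,57,0,60)); G=np.vstack([FING,LINK,BODY])
E
cat > s3.py <<'E'
from plan import *
from scipy.optimize import differential_evolution as DE
p,_=fit(); sh=np.array([0,0,p[0]])
print([ (z,BODY[BODY[:,2]==z][:,0].max()) for z in(0,-10,-20,-40)], len(G))
def cost(v,low=35):
    cs=[]; pen=0
    for cz,b in((68,0),(52,0),(low,0),(68,25)):
        t,R=pose(*v,cz,b); tw,Rw=world(t,R); pen+=max(0,376-np.linalg.norm(tw-p[3]*Rw[:,2]-sh))
        cs.append(clear(G@R.T+t))
    return -min(cs)-sum(cs)*.01+pen
for low in(35,42):
  for bd in((0,60),(-60,0)):
    r=DE(cost,[(25,55),bd,(-60,60),(-9,3),(-22,22)],args=(low,),maxiter=25,popsize=10,seed=1,polish=False)
    print(low,r.x.round(1),r.fun.round(2))
E
time python3 s3.py
```

```text
[(0, np.float64(27.0)), (-10, np.float64(32.0)), (-20, np.float64(37.0)), (-40, np.float64(37.0))] 5675
35 [ 51.1  43.5  38.6  -8.2 -10.8] -1.37
35 [ 52.7 -49.2 -32.   -7.3  11.2] -0.93
42 [54.7 44.5 47.  -8.9  4.8] -3.7
42 [ 54.8 -49.8 -45.7  -8.6  -1.6] -1.37
real	1m12.413s
user	1m12.780s
sys	0m0.088s
```

```bash
python3 - <<'E'
from s2 import *
show(51.1,43.5,38.6,-8.2,-10.8); show(54.7,44.5,47,-8.9,4.8)
for v in((51.1,43.5,38.6,-8.2,-10.8),(51.1,43.5,38.6-180,-8.2,-10.8)):
  for cz,b in((68,70),(68,0),(35,0)):
    t,R=world(*pose(*v,cz,b)); res=[ik(p,t,R,np.array(s)) for s in(get_obs()['joint_pos'],[30,40,-70,138,100,50,0.],[-30,40,70,138,60,50,0.],[-10,60,0,138,180,50,0.])]
    b_=min(res,key=lambda x:x[1]+300*x[2]); print(t.round(),b_[0].round(),np.round(b_[1:],3))
E
```

```text
== 51.1 43.5 38.6 -8.2 -10.8
68 0 wristdist 384.0 [('F', np.float64(1.7), 8, [-17.0, -38.0, 110.0]), ('L', np.float64(1.7), 8, [-19.0, -44.0, 115.0]), ('B', np.float64(4.9), 0, [-22.0, -44.0, 143.0])]
50 0 wristdist 382.0 [('F', np.float64(11.4), 8, [-24.0, -37.0, 101.0]), ('L', np.float64(8.9), 8, [-24.0, -38.0, 105.0]), ('B', np.float64(4.9), 8, [-22.0, -44.0, 125.0])]
35 0 wristdist 382.0 [('F', np.float64(1.2), 14, [-24.0, -25.0, 52.0]), ('L', np.float64(1.4), 14, [-23.0, -21.0, 50.0]), ('B', np.float64(4.9), 8, [-22.0, -44.0, 110.0])]
68 30 wristdist 382.0 [('F', np.float64(1.2), 8, [-18.0, -39.0, 112.0]), ('L', np.float64(2.9), 8, [-20.0, -40.0, 117.0]), ('B', np.float64(33.0), 0, [-39.0, -60.0, 162.0])]
== 54.7 44.5 47 -8.9 4.8
68 0 wristdist 377.0 [('F', np.float64(9.9), 8, [-23.0, -32.0, 112.0]), ('L', np.float64(4.1), 8, [-19.0, -37.0, 108.0]), ('B', np.float64(4.0), 0, [-21.0, -45.0, 142.0])]
50 0 wristdist 377.0 [('F', np.float64(10.5), 14, [-20.0, -6.0, 61.0]), ('L', np.float64(10.9), 14, [-21.0, -3.0, 61.0]), ('B', np.float64(4.0), 8, [-21.0, -45.0, 124.0])]
35 0 wristdist 377.0 [('F', np.float64(0.0), 14, [-25.0, -11.0, 51.0]), ('L', np.float64(0.0), 14, [-27.0, -38.0, 49.0]), ('B', np.float64(4.2), 8, [-21.0, -45.0, 109.0])]
68 30 wristdist 375.0 [('F', np.float64(9.9), 8, [-25.0, -33.0, 113.0]), ('L', np.float64(10.1), 8, [-24.0, -32.0, 116.0]), ('B', np.float64(28.2), 0, [-39.0, -58.0, 153.0])]
[449.   5. 172.] [ 70.  65. -87. 139.  94.  20.  27.] [0. 0.]
[478.  51. 128.] [ 60.  70. -83. 139. 117.  26.   6.] [0. 0.]
[478.  51.  95.] [ 53.  63. -64. 139. 166.  18. -39.] [0. 0.]
[449.   5. 172.] [ 60.  47. -60. 139. 242.  10.  62.] [0.568 0.002]
[478.  51. 128.] [ 30.  43. -23. 139. 242.  37.  61.] [0. 0.]
[478.  51.  95.] [ 46.  56. -51. 139. 206.  21. 100.] [0. 0.]
```

```bash
python3 - <<'E'
from s2 import *
for v in((53,44,43,-6,-3),(52,43,43,-6,-3),(52,42,38,-6,0),(50,42,40,-6,-3)): show(*v)
v=(52,43,43,-6,-3)
t,R=world(*pose(*v,70,75)); print(t.round(1),R.round(2).tolist()); go(t,R)
E
```

```text
== 53 44 43 -6 -3
68 0 wristdist 383.0 [('F', np.float64(3.7), 8, [-20.0, -37.0, 114.0]), ('L', np.float64(0.2), 8, [-16.0, -43.0, 110.0]), ('B', np.float64(2.2), 0, [-19.0, -45.0, 139.0])]
50 0 wristdist 381.0 [('F', np.float64(11.3), 8, [-26.0, -40.0, 103.0]), ('L', np.float64(9.3), 8, [-25.0, -36.0, 106.0]), ('B', np.float64(2.0), 8, [-19.0, -45.0, 129.0])]
35 0 wristdist 381.0 [('F', np.float64(2.3), 14, [-22.0, -18.0, 51.0]), ('L', np.float64(0.5), 10, [-21.0, -39.0, 51.0]), ('B', np.float64(2.0), 8, [-19.0, -45.0, 114.0])]
68 30 wristdist 381.0 [('F', np.float64(4.6), 8, [-22.0, -39.0, 115.0]), ('L', np.float64(4.3), 8, [-21.0, -38.0, 118.0]), ('B', np.float64(28.8), 0, [-37.0, -58.0, 159.0])]
== 52 43 43 -6 -3
68 0 wristdist 379.0 [('F', np.float64(4.2), 8, [-20.0, -37.0, 114.0]), ('L', np.float64(0.0), 8, [-16.0, -42.0, 110.0]), ('B', np.float64(1.5), 0, [-18.0, -44.0, 139.0])]
50 0 wristdist 378.0 [('F', np.float64(10.9), 8, [-26.0, -39.0, 104.0]), ('L', np.float64(9.0), 8, [-24.0, -39.0, 104.0]), ('B', np.float64(1.3), 8, [-18.0, -43.0, 130.0])]
35 0 wristdist 377.0 [('F', 
[... 1181 characters left out ...]
64(1.0), 0, [-18.0, -40.0, 141.0])]
50 0 wristdist 375.0 [('F', np.float64(9.9), 8, [-25.0, -39.0, 104.0]), ('L', np.float64(8.0), 8, [-23.0, -37.0, 106.0]), ('B', np.float64(0.1), 8, [-17.0, -44.0, 129.0])]
35 0 wristdist 374.0 [('F', np.float64(2.9), 14, [-22.0, -17.0, 53.0]), ('L', np.float64(2.6), 10, [-16.0, -43.0, 54.0]), ('B', np.float64(0.1), 8, [-17.0, -44.0, 114.0])]
68 30 wristdist 374.0 [('F', np.float64(5.6), 8, [-21.0, -36.0, 118.0]), ('L', np.float64(6.3), 8, [-20.0, -34.0, 121.0]), ('B', np.float64(27.3), 0, [-35.0, -56.0, 161.0])]
[446.5   8.8 175.2] [[-0.82, -0.38, 0.43], [0.0, 0.75, 0.66], [-0.58, 0.54, -0.62]]
shift [0.0858, 0.1021, 0.062] turn [-0.4463, -0.2681, -0.0942]
```

```bash
python3 - <<'E'
from plan import *
go(*world(*pose(53,44,43,-6,-3,70,75)))
E
```

```text
shift [0.0857, 0.0995, 0.0639] turn [-0.4589, -0.2718, -0.103]
```

>>> move_arm --rows '[[[0.086,0.0995,0.064],[-0.459,-0.272,-0.103]],[[0.086,0.0995,0.064],[-0.459,-0.272,-0.103]],[[0.086,0.0995,0.064],[-0.459,-0.272,-0.103]],[[0.086,0.0995,0.064],[-0.459,-0.272,-0.103]],[[0.086,0.0995,0.064],[-0.459,-0.272,-0.103]],[[0.086,0.0995,0.064],[-0.459,-0.272,-0.103]],[[0.086,0.0995,0.064],[-0.459,-0.272,-0.103]],[[0.086,0.0995,0.064],[-0.459,-0.272,-0.103]],[[0.086,0.0995,0.064],[-0.459,-0.272,-0.103]],[[0.086,0.0995,0.064],[-0.459,-0.272,-0.103]],[[0.086,0.0995,0.064],[-0.459,-0.272,-0.103]],[[0.086,0.0995,0.064],[-0.459,-0.272,-0.103]]]'

```text
t: 5.25
tool_pos: [447.2, 6.2, 173.1]
tcp_rot: [[-0.812, -0.395, 0.429], [-0.004, 0.739, 0.674], [-0.584, 0.545, -0.602]]
ft_force: [0.4, -1.8, 0.2]
finger_gap: -0.001
gripper_force: 0.0
```

```bash
python3 - <<'E'
from plan import *
log(); o=get_obs(); print(o['ft_force'],o['ft_torque']); go(*world(*pose(53,44,43,-6,-3,70,75)))
p,r=fit(); print(p.round(1),abs(r[:,:3]).max(1).round(1))
save('wrist','w3')
E
```

```text
5.25 [ 69.   60.7 -80.6 138.8 103.8  10.9  15.7] [447.2   6.2 173.1]
[ 0.42153266 -1.84549555  0.23541306] [-0.77630001  0.49154013 -0.00478641]
shift [-0.0001, 0.0003, -0.0002] turn [0.0001, 0.0002, -0.0007]
[ 2.667e+02  5.874e+02  3.915e+02  2.886e+02 -1.490e+01 -3.140e+01
 -4.000e-01 -2.000e-01  1.000e-01  0.000e+00 -0.000e+00  9.000e+01] [0.  0.1 0.1 0.  0. ]
```

View pics/w3.png

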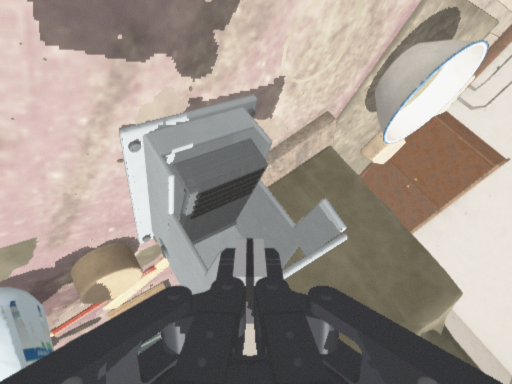

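```bash
python3 - <<'E'
from plan import *
d=wristcam('pics/w3.npz')
for n,X in dict(pedF_R=(-12,-35,65),pedF_L=(-12,35,65),pad=(0,0,63),lipL_bot=(-17,43.5,139),lipL_top=(-17,43.5,144),sidewL_low=(-17,43.5,110),wallR_front=(-24,-43,51),wallL_front=(-24,43,51),winback_R=(23,-43,51),winback_Rtop=(23,-43,110),flR=(-27,-59,3),flL=(-27,59,3)).items():
    print(n,proj(d,PR+rz(YAW)@np.array(X,float)).round().tolist())
print('tip',(np.array([[0,0,73.]])@M[:3,:3].T+M[:3,3])@d['intrinsics'].T)
E
```

```text
pedF_R [[189.0, 197.0]]
pedF_L [[270.0, 165.0]]
pad [[228.0, 187.0]]
lipL_bot [[344.0, 233.0]]
lipL_top [[349.0, 239.0]]
sidewL_low [[317.0, 201.0]]
wallR_front [[168.0, 174.0]]
wallL_front [[272.0, 139.0]]
winback_R [[168.0, 213.0]]
winback_Rtop [[206.0, 278.0]]
flR [[114.0, 128.0]]
flL [[255.0, 93.0]]
tip [[39608.05765349 40401.70261933   158.63246483]]
```

The view agrees with the model to a few pixels: pedal front edge (189,197)–(266,165), hood's left lip corner (345,236). Fingertip is at (250,240). I'll advance along the fingers.

>>> move_arm --rows '[[[0,0,0.01],[0,0,0]],[[0,0,0.02],[0,0,0]],[[0,0,0.03],[0,0,0]],[[0,0,0.04],[0,0,0]],[[0,0,0.047],[0,0,0]],[[0,0,0.053],[0,0,0]],[[0,0,0.058],[0,0,0]],[[0,0,0.062],[0,0,0]],[[0,0,0.065],[0,0,0]],[[0,0,0.065],[0,0,0]],[[0,0,0.065],[0,0,0]]]'

```text
t: 6.68
tool_pos: [473.8, 50.8, 133.9]
tcp_rot: [[-0.813, -0.397, 0.427], [-0.005, 0.737, 0.676], [-0.583, 0.547, -0.601]]
ft_force: [-3.6, 2.9, -0.1]
finger_gap: 0.0
gripper_force: 0.0
```

```bash
python3 - <<'E'
from plan import *
o=get_obs(); print(o['t'],np.round(o['joint_pos'],1),np.round(o['ft_force'],2),np.round(o['ft_torque'],2)); go(*world(*pose(53,44,43,-6,-3,70,0)))
T=np.array(o['tcp_rot']); print('10mm down in tool',(T.T@[0,0,-.01]).round(5))
W=rz(YAW).T; t=W@(np.array(o['tool_pos'])-PR); X=G@(W@T).T+t; print('clear',clear(X))
E
```

```text
6.675 [ 61.3  71.6 -84.8 138.9 116.3  25.3   3.7] [-3.56  2.95 -0.09] [-0.36  0.95  0.83]
shift [-0.0012, -0.0008, 0.0097] turn [0.002, -0.0007, -0.0006]
10mm down in tool [ 0.00583 -0.00547  0.00601]
clear 2.89354474355811
```

```bash
python3 - <<'E'
from plan import *
o=get_obs(); F=np.array(o['ft_force']); tq=np.array(o['ft_torque'])*1000
W=rz(YAW).T; T=np.array(o['tcp_rot']); r0=np.cross(F,tq)/(F@F); print(np.round(F@tq/np.linalg.norm(F)/np.linalg.norm(tq),2))
print('F local',(W@F).round(1))
for s in(-60,-30,0,30,60):
    r=r0+s*F/np.linalg.norm(F); print(s,'tool',(T.T@r).round(),'switch if about tcp',(W@(np.array(o['tool_pos'])+r-PR)).round())
t=W@(np.array(o['tool_pos'])-PR)
for n,P in(('F',FING),('L',LINK),('B',BODY)):
    X=P@(W@T).T+t; q=np.sqrt((np.maximum(np.maximum(BOX[:,None,0::2]-X[None],X[None]-BOX[:,None,1::2]),0)**2).sum(2)); k=np.unravel_index(q.argmin(),q.shape); print(n,q.min().round(1),k[0],X[k[1]].round(),P[k[1]])
E
```

```text
0.66
F local [-2.8  3.7 -0.1]
-60 tool [-71. -50. 203.] switch if about tcp [134.  21.  27.]
-30 tool [-52. -27. 206.] switch if about tcp [116.  45.  26.]
0 tool [-33.  -4. 210.] switch if about tcp [98. 69. 25.]
30 tool [-14.  19. 213.] switch if about tcp [80. 93. 25.]
60 tool [  5.  42. 217.] switch if about tcp [ 62. 117.  24.]
F 5.3 8 [-22. -37. 116.] [-11.    -14.5    27.375]
L 2.9 8 [-20. -45. 114.] [-13. -22.  25.]
B 10.4 0 [-25. -50. 146.] [-28.   -7.5   0. ]
```

>>> move_arm --rows '[[[0,0,0],[0,0,0]],[[0,0,0],[0,0,0]]]'

```text
t: 6.92
tool_pos: [473.7, 50.8, 133.9]
tcp_rot: [[-0.813, -0.397, 0.427], [-0.005, 0.737, 0.676], [-0.583, 0.547, -0.601]]
ft_force: [-3.3, 4.9, -0.8]
finger_gap: 0.0
gripper_force: 0.0
```

```bash
python3 - <<'E'
from plan import *
o=get_obs(); print(np.round(o['ft_force'],2),np.round(o['ft_torque'],2),np.round(o['qvel'],2)); save('side','side3')
cv2.imwrite('pics/side3c.png',cv2.resize(cv2.imread('pics/side3.png')[110:240,180:340],None,fx=4.5,fy=4.5,interpolation=cv2.INTER_CUBIC))
go(*world(*pose(53,44,43,-6,-3,70,0)))
E
```

```text
[-3.34  4.89 -0.78] [-0.35  0.91  0.84] [-0.    0.09 -0.09  0.06  0.09 -0.01 -0.02]
shift [-0.0012, -0.0008, 0.0098] turn [0.002, -0.0007, -0.0006]
```

View pics/side3c.png

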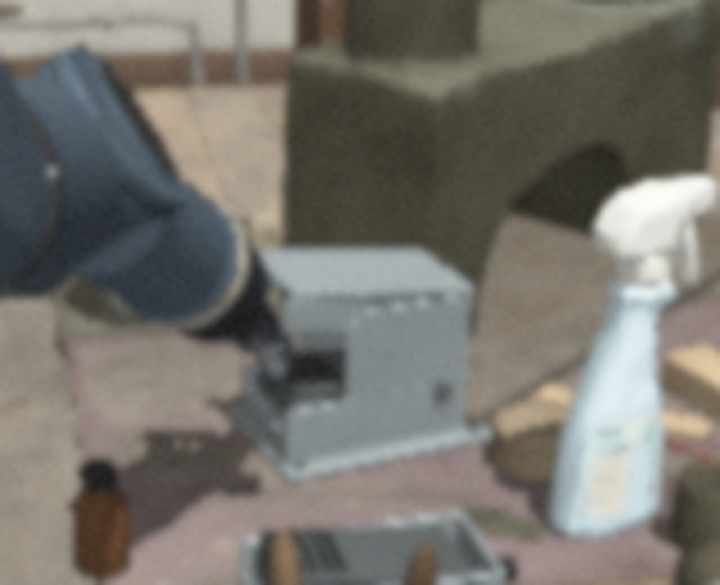

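The picture shows the fingers through the hood's right front corner. The steady sideways force of about 6 N means they touch the side wall's front edge, so I'll shift away from it.

>>> move_arm --rows '[[[0.0021,0.0028,0.0005],[0,0,0]],[[0.0043,0.0057,0.001],[0,0,0]],[[0.0043,0.0057,0.001],[0,0,0]],[[0.0043,0.0057,0.001],[0,0,0]]]'

```text
t: 7.48
tool_pos: [469.8, 54.8, 134.0]
tcp_rot: [[-0.812, -0.395, 0.429], [-0.003, 0.739, 0.674], [-0.584, 0.546, -0.601]]
ft_force: [-0.2, -0.1, 0.1]
finger_gap: -0.001
gripper_force: 0.0
```

```bash
cat >> plan.py <<'E'
def rep(*v):
    o=get_obs(); W=rz(YAW).T; T=np.array(o['tcp_rot']); t=W@(np.array(o['tool_pos'])-PR)
    tips=np.array([[a*11,b*14.5,73] for a in(-1,1) for b in(-1,1)])@(W@T).T+t; k=tips[tips[:,2].argmin()]
    print(round(o['t'],2),'F',np.round(o['ft_force'],2),'Floc',(W@o['ft_force']).round(1),'tq',np.round(o['ft_torque'],2),'low tip',k.round(1),'clear',round(clear(G@(W@T).T+t),1),'q',np.round(o['joint_pos'],1))
E
python3 -c "
from plan import *
rep()
for z in(-.01,): print((np.array(get_obs()['tcp_rot']).T@[0,0,z]).round(5))"
```

```text
7.47 F [-0.23 -0.09  0.06] Floc [-0.2 -0.   0.1] tq [-0.78  0.45  0.03] low tip [-15.6  -2.6  75.7] clear 4.6 q [ 60.9  71.7 -85.2 139.8 118.2  26.4   1.2]
[ 0.00584 -0.00546  0.00601]
```

>>> move_arm --rows '[[[0,0,0.003],[0,0,0]],[[0,0,0.006],[0,0,0]],[[0,0,0.008],[0,0,0]],[[0,0,0.01],[0,0,0]],[[0,0,0.01],[0,0,0]],[[0,0,0.01],[0,0,0]]]'

```text
t: 8.22
tool_pos: [474.0, 61.6, 127.9]
tcp_rot: [[-0.812, -0.395, 0.429], [-0.003, 0.739, 0.674], [-0.584, 0.546, -0.601]]
ft_force: [-0.4, -0.6, -0.3]
finger_gap: 0.001
gripper_force: 0.0
```

```bash
python3 -c "
from plan import *
rep()"
```

```text
8.22 F [-0.43 -0.63 -0.31] Floc [-0.6 -0.5 -0.3] tq [-0.68  0.48  0.  ] low tip [-9.9  3.  69.7] clear 2.2 q [ 59.6  73.  -85.3 139.7 119.5  27.9   0.2]
```

>>> move_arm --rows '[[[0.0012,-0.0011,0.0012],[0,0,0]],[[0.0023,-0.0022,0.0024],[0,0,0]],[[0.0035,-0.0033,0.0036],[0,0,0]],[[0.0047,-0.0044,0.0048],[0,0,0]],[[0.0058,-0.0055,0.006],[0,0,0]],[[0.0058,-0.0055,0.006],[0,0,0]]]'

```text
t: 8.98
tool_pos: [474.0, 61.5, 117.7]
tcp_rot: [[-0.812, -0.395, 0.429], [-0.003, 0.739, 0.674], [-0.583, 0.546, -0.601]]
ft_force: [-0.2, 0.4, -0.7]
finger_gap: 0.001
gripper_force: 0.0
```

```bash
python3 -c "
from plan import *
rep()"
```

```text
8.97 F [-0.19  0.39 -0.66] Floc [-0.1  0.4 -0.7] tq [-0.71  0.45 -0.02] low tip [-9.9  2.9 59.5] clear 4.5 q [ 59.4  74.6 -84.7 139.8 120.8  28.9   0.3]
```

>>> move_arm --rows '[[[-0.0012,0.0012,0.0022],[0,0,0]],[[-0.0024,0.0024,0.0045],[0,0,0]],[[-0.0024,0.0024,0.0045],[0,0,0]],[[-0.0024,0.0024,0.0045],[0,0,0]]]'

```text
t: 9.48
tool_pos: [477.0, 66.5, 118.0]
tcp_rot: [[-0.812, -0.396, 0.429], [-0.003, 0.738, 0.674], [-0.584, 0.546, -0.601]]
ft_force: [-1.1, 1.5, -0.3]
finger_gap: 0.0
gripper_force: 0.0
```

```bash
python3 -c "
from plan import *
rep()"
```

```text
9.47 F [-1.11  1.52 -0.27] Floc [-0.7  1.7 -0.3] tq [-0.64  0.48  0.15] low tip [-5.9  7.1 59.8] clear 0.0 q [ 58.6  74.6 -84.9 139.6 121.2  29.4  -0.5]
```

```bash
cat >> plan.py <<'E'
def near(dl=(0,0,0),rot=None):
    o=get_obs(); W=rz(YAW).T; T=np.array(o['tcp_rot']); 
    t=W@(np.array(o['tool_pos'])-PR)+dl
    B=BOX.copy(); B[:7+1,0]-=3*(np.arange(8)==0); B[[8,11],0]-=3
    for n,P in(('F',FING),('L',LINK),('B',BODY)):
        X=P@(W@T).T+t; q=np.sqrt((np.maximum(np.maximum(B[:,None,0::2]-X[None],X[None]-B[:,None,1::2]),0)**2).sum(2)); k=np.unravel_index(q.argmin(),q.shape); print(dl,n,q.min().round(1),'box',k[0],X[k[1]].round(),'tool',P[k[1]])
E
python3 -c "
from plan import *
for dl in((0,0,0),(-4,-4,0),(-2,3,0),(0,6,0),(0,3,-8),(-2,3,-15)): near(dl)"
```

```text
(0, 0, 0) F 8.7 box 8 [-25. -33. 111.] tool [-11.    -14.5     9.125]
(0, 0, 0) L 3.1 box 8 [-22. -38. 108.] tool [-13. -22.  10.]
(0, 0, 0) B 0.0 box 0 [-19. -35. 139.] tool [-33.   -2.5  -5. ]
(-4, -4, 0) F 9.7 box 8 [-29. -37. 111.] tool [-11.    -14.5     9.125]
(-4, -4, 0) L 6.0 box 8 [-24. -36. 107.] tool [-13. -17.  15.]
(-4, -4, 0) B 1.5 box 8 [-21. -43. 127.] tool [-28.  -12.5   0. ]
(-2, 3, 0) F 12.3 box 8 [-27. -30. 111.] tool [-11.    -14.5     9.125]
(-2, 3, 0) L 5.7 box 8 [-22. -40. 105.] tool [-13. -27.  10.]
(-2, 3, 0) B 0.0 box 8 [-18. -40. 133.] tool [-33.  -12.5  -5. ]
(0, 6, 0) F 13.1 box 8 [-30. -32. 116.] tool [-11.  -14.5   0. ]
(0, 6, 0) L 5.4 box 8 [-22. -43. 105.] tool [-13. -32.   5.]
(0, 6, 0) B 0.0 box 0 [-18. -43. 142.] tool [-38.  -12.5 -15. ]
(0, 3, -8) F 11.7 box 8 [-30. -35. 108.] tool [-11.  -14.5   0. ]
(0, 3, -8) L 8.5 box 8 [-27. -41. 106.] tool [-13. -22.   0.]
(0, 3, -8) B 0.0 box 0 [-19. -42. 137.] tool [-38.   -7.5 -15. ]
(-2, 3, -15) F 7.3 box 14 [-18.  -0.  56.] tool [ 11.   -14.5   54.75]
(-2, 3, -15) L 7.0 box 14 [-20.   2.  56.] tool [ 12. -12.  55.]
(-2, 3, -15) B 0.0 box 8 [-18. -40. 118.] tool [-33.  -12.5  -5. ]
```

```bash
python3 -c "
from plan import *
for dl in((0,-6,0),(-1,-8,0),(-1,-8,-4),(-1,-8,-15),(-1,-11,-4),(0,-11,-15)): near(dl)"
```

```text
(0, -6, 0) F 5.3 box 8 [-25. -39. 111.] tool [-11.    -14.5     9.125]
(0, -6, 0) L 2.6 box 8 [-23. -40. 110.] tool [-13. -17.  10.]
(0, -6, 0) B 0.0 box 0 [-19. -41. 139.] tool [-33.   -2.5  -5. ]
(-1, -8, 0) F 6.1 box 8 [-21. -35. 106.] tool [-11.   -14.5   18.25]
(-1, -8, 0) L 2.8 box 8 [-21. -40. 107.] tool [-13. -17.  15.]
(-1, -8, 0) B 0.0 box 0 [-20. -43. 139.] tool [-33.   -2.5  -5. ]
(-1, -8, -4) F 6.9 box 8 [-26. -41. 107.] tool [-11.    -14.5     9.125]
(-1, -8, -4) L 4.9 box 8 [-25. -38. 109.] tool [-13. -12.  10.]
(-1, -8, -4) B 0.0 box 8 [-20. -43. 135.] tool [-33.   -2.5  -5. ]
(-1, -8, -15) F 8.1 box 14 [-17. -11.  56.] tool [ 11.   -14.5   54.75]
(-1, -8, -15) L 7.6 box 14 [-19.  -9.  56.] tool [ 12. -12.  55.]
(-1, -8, -15) B 0.0 box 8 [-20. -43. 124.] tool [-33.   -2.5  -5. ]
(-1, -11, -4) F 6.9 box 8 [-26. -44. 107.] tool [-11.    -14.5     9.125]
(-1, -11, -4) L 4.5 box 8 [-22. -39. 106.] tool [-13. -12.  15.]
(-1, -11, -4) B 0.6 box 0 [-21. -42. 138.] tool [-33.    2.5  -5. ]
(0, -11, -15) F 9.0 box 14 [-16. -14.  56.] tool [ 11.   -14.5   54.75]
(0, -11, -15) L 8.4 box 14 [-18. -12.  56.] tool [ 12. -12.  55.]
(0, -11, -15) B 0.0 box 8 [-20. -42. 127.] tool [-33.    2.5  -5. ]
```

>>> move_arm --rows '[[[0.0006,-0.0013,-0.0018],[0,0,0]],[[0.0012,-0.0027,-0.0037],[0,0,0]],[[0.0012,-0.0027,-0.0037],[0,0,0]],[[0.0024,-0.0038,-0.0025],[0,0,0]],[[0.0035,-0.0049,-0.0013],[0,0,0]],[[0.0035,-0.0049,-0.0013],[0,0,0]]]'

```text
t: 10.22
tool_pos: [475.7, 61.9, 114.0]
tcp_rot: [[-0.812, -0.395, 0.43], [-0.003, 0.738, 0.674], [-0.584, 0.546, -0.601]]
ft_force: [-0.4, -1.8, 3.3]
finger_gap: 0.001
gripper_force: 1.4
```

```bash
python3 -c "
from plan import *
rep()"
```

```text
10.22 F [-0.42 -1.82  3.29] Floc [-0.8 -1.7  3.3] tq [-0.52  0.26 -0.11] low tip [-8.2  2.8 55.8] clear 2.8 q [ 5.920e+01  7.500e+01 -8.430e+01  1.396e+02  1.215e+02  2.900e+01
  1.000e-01]
```

Pedal contact (Fz 3.3 N). Continuing down.

>>> move_arm --rows '[[[0.0012,-0.0011,0.0012],[0,0,0]],[[0.0023,-0.0022,0.0024],[0,0,0]],[[0.0035,-0.0033,0.0036],[0,0,0]],[[0.0035,-0.0033,0.0036],[0,0,0]]]'

```text
t: 10.72
tool_pos: [475.4, 61.8, 107.8]
tcp_rot: [[-0.812, -0.395, 0.429], [-0.003, 0.738, 0.674], [-0.583, 0.546, -0.601]]
ft_force: [-2.0, -2.2, 3.2]
finger_gap: -0.003
gripper_force: 2.0
```

```bash
python3 -c "
from plan import *
rep()"
```

```text
10.72 F [-1.99 -2.15  3.22] Floc [-2.4 -1.6  3.2] tq [-0.55  0.42  0.  ] low tip [-8.6  2.9 49.5] clear 3.1 q [ 59.1  75.9 -83.9 139.7 122.2  29.5   0.3]
```

>>> move_arm --rows '[[[0.0012,-0.0011,0.0012],[0,0,0]],[[0.0023,-0.0022,0.0024],[0,0,0]],[[0.0029,-0.0027,0.003],[0,0,0]],[[0.0029,-0.0027,0.003],[0,0,0]]]'

```text
t: 11.22
tool_pos: [475.4, 61.9, 102.9]
tcp_rot: [[-0.812, -0.395, 0.429], [-0.003, 0.738, 0.674], [-0.583, 0.546, -0.601]]
ft_force: [-4.1, -3.7, 5.2]
finger_gap: 0.0
gripper_force: 3.3
```

```bash
python3 -c "
from plan import *
rep()"
```

```text
11.22 F [-4.14 -3.72  5.18] Floc [-4.9 -2.7  5.2] tq [-0.58  0.56  0.17] low tip [-8.5  2.9 44.7] clear 3.1 q [ 59.   76.6 -83.7 139.7 122.7  29.9   0.4]
```

>>> move_arm --rows '[[[0.0009,-0.0008,0.0009],[0,0,0]],[[0.0018,-0.0016,0.0018],[0,0,0]],[[0.0018,-0.0016,0.0018],[0,0,0]]]'

```text
t: 11.6
tool_pos: [475.3, 61.9, 100.0]
tcp_rot: [[-0.812, -0.395, 0.429], [-0.003, 0.738, 0.674], [-0.584, 0.546, -0.601]]
ft_force: [-4.0, -4.5, 6.5]
finger_gap: -0.001
gripper_force: 3.8
```

```bash
python3 -c "
from plan import *
rep()"
```

```text
11.6 F [-4.02 -4.5   6.54] Floc [-5.  -3.4  6.5] tq [-0.51  0.48  0.17] low tip [-8.6  3.  41.8] clear 3.2 q [ 59.   77.  -83.5 139.8 123.1  30.2   0.4]
```

>>> move_arm --rows '[[[0.0009,-0.0008,0.0009],[0,0,0]],[[0.0018,-0.0016,0.0018],[0,0,0]],[[0.0018,-0.0016,0.0018],[0,0,0]]]'

```text
t: 11.98
tool_pos: [475.3, 61.9, 97.1]
tcp_rot: [[-0.812, -0.396, 0.429], [-0.003, 0.738, 0.674], [-0.584, 0.546, -0.601]]
ft_force: [-3.8, -5.2, 7.3]
finger_gap: -0.004
gripper_force: 4.2
```

```bash
python3 -c "
from plan import *
rep()"
```

```text
11.97 F [-3.81 -5.18  7.34] Floc [-4.9 -4.1  7.3] tq [-0.48  0.43  0.08] low tip [-8.6  3.  38.9] clear 2.6 q [ 58.9  77.5 -83.4 139.8 123.4  30.4   0.5]
```

>>> move_arm --rows '[[[0.0009,-0.0008,0.0009],[0,0,0]],[[0.0015,-0.0014,0.0015],[0,0,0]],[[0.0015,-0.0014,0.0015],[0,0,0]]]'

```text
t: 12.35
tool_pos: [475.3, 61.9, 94.7]
tcp_rot: [[-0.812, -0.396, 0.43], [-0.003, 0.738, 0.675], [-0.584, 0.546, -0.6]]
ft_force: [-4.1, -7.0, 6.9]
finger_gap: 0.001
gripper_force: 4.8
```

```bash
python3 -c "
from plan import *
rep()"
```

```text
12.35 F [-4.07 -7.02  6.88] Floc [-5.6 -5.9  6.9] tq [-0.44  0.4   0.13] low tip [-8.5  3.  36.6] clear 0.9 q [ 58.9  77.8 -83.2 139.8 123.7  30.6   0.6]
```

>>> move_arm --rows '[[[0.0009,-0.0008,0.0009],[0,0,0]],[[0.0015,-0.0014,0.0015],[0,0,0]],[[0.0015,-0.0014,0.0015],[0,0,0]]]'

```text
t: 12.72
tool_pos: [475.4, 62.0, 93.1]
tcp_rot: [[-0.811, -0.397, 0.43], [-0.003, 0.738, 0.675], [-0.586, 0.546, -0.599]]
ft_force: [-7.2, -10.8, 16.4]
finger_gap: -0.001
gripper_force: 8.9
```

```bash
python3 -c "
from plan import *
rep(); near()"
```

```text
12.72 F [ -7.17 -10.79  16.38] Floc [-9.5 -8.8 16.4] tq [0.09 0.07 0.09] low tip [-8.3  3.1 35. ] clear 0.0 q [ 58.9  78.2 -83.2 139.8 124.   30.8   0.6]
(0, 0, 0) F 0.4 box 14 [-24. -12.  51.] tool [ 11.    -14.5    45.625]
(0, 0, 0) L 0.0 box 10 [-25. -40.  51.] tool [  7. -37.  30.]
(0, 0, 0) B 0.1 box 8 [-20. -43. 111.] tool [-33.   -7.5  -5. ]
```

```bash
python3 - <<'E'
import numpy as np
T=np.array([[-0.812,-0.396,0.43],[-0.003,0.738,0.675],[-0.584,0.546,-0.6]])
b=[np.zeros(3),np.array([-.75,.45,0])]
D=dict(a102=([-4.14,-3.72,5.18],[-.58,.56,.17]),a100=([-4.02,-4.5,6.54],[-.51,.48,.17]),a97=([-3.81,-5.18,7.34],[-.48,.43,.08]),a94=([-4.07,-7.02,6.88],[-.44,.40,.13]),a93=([-7.17,-10.79,16.38],[.09,.07,.09]),touch=([-3.34,4.89,-.78],[-.35,.91,.84]))
for n,(F,t) in D.items():
    F=np.array(F);t=np.array(t)-b[1]; r=np.cross(F,t*1000)/(F@F); Ft=T.T@F; rt=T.T@r
    print(n,'F tool',Ft.round(1),'tau tool',(T.T@t).round(2),'line pt',rt.round(), 'cos',round(F@t/np.linalg.norm(F)/np.linalg.norm(t),2))
F=np.array(D['a93'][0])-D['a94'][0]; t=np.array(D['a93'][1])-D['a94'][1]; print('inc F tool',(T.T@F).round(1),'tau tool',(T.T@t).round(2),'pt',(T.T@(np.cross(F,t*1000)/(F@F))).round())
E
```

```text
a102 F tool [ 0.3  1.7 -7.4] tau tool [-0.24  0.11  0.05] line pt [15. 30.  8.] cos -0.12
a100 F tool [-0.5  1.8 -8.7] tau tool [-0.29  0.02  0.02] line pt [ 3. 32.  7.] cos 0.0
a97 F tool [-1.2  1.7 -9.5] tau tool [-0.27 -0.08  0.05] line pt [-7. 27.  6.] cos -0.12
a94 F tool [ -0.7   0.2 -10.6] tau tool [-0.33 -0.09  0.02] line pt [-8. 31.  1.] cos -0.0
a93 F tool [ -3.7   3.8 -20.2] tau tool [-0.73 -0.56  0.05] line pt [-26.  34.  11.] cos -0.02
touch F tool [3.2 4.5 2.3] tau tool [-0.82  0.64 -0.02] line pt [-45. -51. 160.] cos 0.04
inc F tool [-3.   3.6 -9.6] tau tool [-0.41 -0.48  0.03] pt [-39.  35.  26.]
```

```bash
cat > s4.py <<'E'
from plan import *
from scipy.optimize import differential_evolution as DE
p,_=fit(); sh=np.array([0,0,p[0]])
FT=np.vstack([grid(11,14.5,0,60,7),grid(8,9,60,68,5),grid(6,6,68,73,4)])
LK=LINK[LINK[:,2]<=50]; Gs=np.vstack([FT,LK,BODY])
B2=BOX.copy(); B2[0,0]-=3; B2[[8,11],0]-=3
def clr(P,B=B2):
    d=np.maximum(np.maximum(B[:,None,0::2]-P[None],P[None]-B[:,None,1::2]),0); return np.sqrt((d**2).sum(2)).min()
def posec(th,be,ro,cx,ly,cz,back=0):
    R=ori(be,th)@rz(ro); low=np.array([0,0,-6.5]); return np.array([cx,ly,cz])-low-(73+back)*R[:,2],R   # cz = height of the contact, tip centre 6.5 above
def cost(v,steps):
    cs=[];pen=0
    for cz,b in steps:
        t,R=posec(*v,cz,b); tw,Rw=world(t,R); pen+=max(0,373-np.linalg.norm(tw-p[3]*Rw[:,2]-sh)); cs.append(clr(Gs@R.T+t))
    return -min(min(cs),4)-sum(cs)*.02+pen
if __name__=='__main__':
    o=get_obs(); W=rz(YAW).T; R=W@np.array(o['tcp_rot']); t=W@(np.array(o['tool_pos'])-PR); c=t+73*R[:,2]
    print('now centre',c.round(1),'clear',clr(Gs@R.T+t))
    for steps in([(36,0),(45,0)],[(36,0),(50,0),(64,0),(70,0)],[(36,0),(50,0),(64,0),(72,20)]):
      for bd in((-10,65),(-65,0)):
        r=DE(cost,[(20,58),bd,(-70,70),(-9,4),(-22,22)],args=(steps,),maxiter=25,popsize=8,seed=2,polish=False)
        print(steps,r.x.round(1),r.fun.round(2),[round(clr(Gs@posec(*r.x,*s)[1].T+posec(*r.x,*s)[0]),1) for s in steps])
E
time python3 s4.py
```

```text
now centre [-2.8 12.8 49.4] clear 0.0
[(36, 0), (45, 0)] [ 48.9  39.6  25.3   1.7 -13.5] -1.09 [np.float64(1.0), np.float64(1.8)]
[(36, 0), (45, 0)] [ 50.7 -60.2  16.1   2.1  11.9] -1.06 [np.float64(1.0), np.float64(1.2)]
[(36, 0), (50, 0), (64, 0), (70, 0)] [57.8 43.9 46.3 -7.9  2.4] -0.44 [np.float64(0.0), np.float64(1.7), np.float64(11.5), np.float64(8.9)]
[(36, 0), (50, 0), (64, 0), (70, 0)] [ 57.8 -49.  -44.4  -8.7  -1.3] -0.35 [np.float64(0.0), np.float64(2.3), np.float64(9.2), np.float64(6.0)]
[(36, 0), (50, 0), (64, 0), (72, 20)] [56.8 46.3 58.6 -8.9 20. ] -0.46 [np.float64(0.0), np.float64(0.0), np.float64(7.0), np.float64(16.0)]
[(36, 0), (50, 0), (64, 0), (72, 20)] [ 57.7 -49.3 -39.   -8.7  -4. ] -0.33 [np.float64(0.0), np.float64(2.8), np.float64(8.1), np.float64(5.7)]
real	1m10.066s
user	1m10.277s
sys	0m0.126s
```

```bash
python3 - <<'E'
from s4 import *
from scipy.spatial.transform import Slerp
o=get_obs(); W=rz(YAW).T; R0=W@np.array(o['tcp_rot']); t0=W@(np.array(o['tool_pos'])-PR)+[0,0,2]
def parts(t,R): return [round(clr(P@R.T+t),1) for P in(FT,LK,BODY)]
for v in((48.9,39.6,25.3,1.7,-13.5),(49,40,25,0,-12),(50,41,30,-1,-6),(52,43,33,-2,0)):
    print(v)
    t1,R1=posec(*v,44.5); S=Slerp([0,1],Ro.from_matrix([R0,R1])); c0=t0+73*R0[:,2]; c1=t1+73*R1[:,2]
    for s in(0,.33,.67,1): R=S(s).as_matrix(); t=c0*(1-s)+c1*s-73*R[:,2]; print(s,parts(t,R))
    for cz in(40,36): print(cz,parts(*posec(*v,cz)))
    tw,Rw=world(t1,R1); print('wrist',np.linalg.norm(tw-p[3]*Rw[:,2]-sh).round(), [np.linalg.norm((lambda a:a[0]-p[3]*a[1][:,2])(world(*posec(*v,36)))-sh).round()]); go(tw,Rw)
E
```

```text
(48.9, 39.6, 25.3, 1.7, -13.5)
0 [np.float64(2.4), np.float64(1.2), np.float64(0.1)]
0.33 [np.float64(4.7), np.float64(3.6), np.float64(0.0)]
0.67 [np.float64(6.8), np.float64(5.9), np.float64(0.7)]
1 [np.float64(3.4), np.float64(4.9), np.float64(1.9)]
40 [np.float64(1.7), np.float64(2.4), np.float64(1.9)]
36 [np.float64(1.0), np.float64(1.2), np.float64(1.9)]
wrist 378.0 [np.float64(377.0)]
shift [-0.0106, -0.0145, -0.0127] turn [0.0584, 0.0183, -0.1658]
(49, 40, 25, 0, -12)
0 [np.float64(2.4), np.float64(1.2), np.float64(0.1)]
0.33 [np.float64(4.3), np.float64(3.1), np.float64(0.2)]
0.67 [np.float64(6.0), np.float64(5.1), np.float64(1.1)]
1 [np.float64(4.2), np.float64(6.0), np.float64(2.8)]
40 [np.float64(3.0), np.float64(3.2), np.float64(2.8)]
36 [np.float64(1.0), np.float64(0.9), np.float64(2.8)]
wrist 377.0 [np.float64(377.0)]
shift [-0.0091, -0.0133, -0.0129] turn [0.0549, 0.0194, -0.172]
(50, 41, 30, -1, -6)
0 [np.float64(2.4), np.float64(1.2), np.float64(0.1)]
0.33 [np.float64(3.7), np.float64(2.5), np.float64(0.7)]
0.67 [np.float64(4.9), np.float64(3.8), np.float64(1.5)]
1 [np.float64(6.0), np.float64(5.1), np.float64(2.2)]
40 [np.float64(3.3), np.float64(2.0), np.float64(2.2)]
36 [np.float64(0.4), np.float64(0.1), np.float64(2.2)]
wrist 376.0 [np.float64(376.0)]
shift [-0.0069, -0.0098, -0.0103] turn [0.0422, 0.0131, -0.1237]
(52, 43, 33, -2, 0)
0 [np.float64(2.4), np.float64(1.2), np.float64(0.1)]
0.33 [np.float64(3.3), np.float64(2.1), np.float64(1.1)]
0.67 [np.float64(3.9), np.float64(2.9), np.float64(1.1)]
1 [np.float64(4.6), np.float64(3.8), np.float64(2.3)]
40 [np.float64(2.1), np.float64(0.8), np.float64(2.5)]
36 [np.float64(0.0), np.float64(0.0), np.float64(2.5)]
wrist 380.0 [np.float64(379.0)]
shift [-0.0044, -0.0079, -0.0076] turn [0.0151, 0.0051, -0.1044]
```

>>> move_arm --rows '[[[-0.0018,0.0016,-0.0018],[0,0,0]],[[-0.0035,-0.0025,-0.005],[0.018,0.0065,-0.057]],[[-0.006,-0.0075,-0.009],[0.037,0.013,-0.115]],[[-0.0091,-0.0133,-0.0129],[0.055,0.0194,-0.172]],[[-0.0091,-0.0133,-0.0129],[0.055,0.0194,-0.172]],[[-0.0091,-0.0133,-0.0129],[0.055,0.0194,-0.172]]]'

```text
t: 13.48
tool_pos: [482.4, 44.5, 99.0]
tcp_rot: [[-0.693, -0.565, 0.448], [-0.228, 0.761, 0.608], [-0.684, 0.319, -0.656]]
ft_force: [-3.4, -0.6, 11.0]
finger_gap: -0.001
gripper_force: 5.7
```

```bash
cat >> s4.py <<'E'
def rp():
    o=get_obs(); W=rz(YAW).T; R=W@np.array(o['tcp_rot']); t=W@(np.array(o['tool_pos'])-PR); T=np.array(o['tcp_rot'])
    print(round(o['t'],2),'Floc',(W@o['ft_force']).round(1),'tq',np.round(o['ft_torque'],2),'centre',(t+73*R[:,2]).round(1),'clr',[round(clr(P@R.T+t),1) for P in(FT,LK,BODY)],'q4,6',np.round(o['joint_pos'],1)[[3,5]],'1mm down',(T.T@[0,0,-.001]).round(5))
E
python3 -c "
from s4 import *
rp()"
```

```text
13.47 Floc [-3.5  0.2 11. ] tq [0.64 0.07 0.4 ] centre [  0.  -11.   51.1] clr [np.float64(5.1), np.float64(6.6), np.float64(2.3)] q4,6 [139.6  29.3] 1mm down [ 0.00068 -0.00032  0.00066]
```

>>> move_arm --rows '[[[0.0007,-0.0003,0.0007],[0,0,0]],[[0.0007,-0.0003,0.0007],[0,0,0]]]'

```text
t: 13.72
tool_pos: [482.4, 44.6, 98.2]
tcp_rot: [[-0.693, -0.565, 0.448], [-0.227, 0.761, 0.608], [-0.685, 0.319, -0.655]]
ft_force: [-5.6, -2.8, 14.5]
finger_gap: -0.001
gripper_force: 7.6
```

```bash
python3 -c "
from s4 import *
rp()"
```

```text
13.72 Floc [-6.1 -1.4 14.5] tq [ 0.85 -0.14  0.39] centre [  0.1 -10.9  50.4] clr [np.float64(4.8), np.float64(6.2), np.float64(2.2)] q4,6 [139.6  29.4] 1mm down [ 0.00068 -0.00032  0.00066]
```

>>> move_arm --rows '[[[0.0007,-0.0003,0.0007],[0,0,0]],[[0.0007,-0.0003,0.0007],[0,0,0]]]'

```text
t: 13.98
tool_pos: [482.5, 44.7, 97.6]
tcp_rot: [[-0.692, -0.566, 0.448], [-0.227, 0.76, 0.608], [-0.685, 0.319, -0.655]]
ft_force: [-6.4, -5.6, 19.3]
finger_gap: 0.002
gripper_force: 9.7
```

```bash
python3 -c "
from s4 import *
rp()"
```

```text
13.97 Floc [-7.6 -3.9 19.3] tq [ 0.99 -0.29  0.33] centre [  0.2 -10.8  49.8] clr [np.float64(4.6), np.float64(5.8), np.float64(2.2)] q4,6 [139.6  29.5] 1mm down [ 0.00069 -0.00032  0.00065]
```

>>> move_arm --rows '[[[0,0,0],[0,0,0]],[[0,0,0],[0,0,0]],[[0,0,0],[0,0,0]],[[0,0,0],[0,0,0]],[[0,0,0],[0,0,0]],[[0,0,0],[0,0,0]],[[0,0,0],[0,0,0]],[[0,0,0],[0,0,0]],[[0,0,0],[0,0,0]],[[0,0,0],[0,0,0]],[[0,0,0],[0,0,0]]]'

```text
t: 15.35
tool_pos: [482.5, 44.6, 97.6]
tcp_rot: [[-0.692, -0.566, 0.448], [-0.227, 0.76, 0.608], [-0.685, 0.319, -0.655]]
ft_force: [-8.1, -5.5, 18.3]
finger_gap: 0.0
gripper_force: 9.6
```

```bash
python3 -c "
from s4 import *
rp()"
```

```text
15.35 Floc [-9.1 -3.5 18.3] tq [ 1.01 -0.31  0.35] centre [  0.2 -10.8  49.8] clr [np.float64(4.5), np.float64(5.8), np.float64(2.2)] q4,6 [139.6  29.5] 1mm down [ 0.00069 -0.00032  0.00065]
```

>>> move_arm --rows '[[[-0.0014,0.0006,-0.0014],[0,0,0]],[[-0.0024,0.0011,-0.0024],[0,0,0]],[[-0.0024,0.0011,-0.0024],[0,0,0]]]'

```text
t: 15.72
tool_pos: [482.3, 44.3, 100.2]
tcp_rot: [[-0.694, -0.564, 0.448], [-0.227, 0.761, 0.608], [-0.684, 0.32, -0.656]]
ft_force: [-2.2, 1.2, 6.9]
finger_gap: 0.001
gripper_force: 3.9
```

```bash
python3 -c "
from s4 import *
rp()"
```

```text
15.72 Floc [-1.9  1.7  6.9] tq [0.44 0.13 0.45] centre [ -0.1 -11.1  52.3] clr [np.float64(5.8), np.float64(7.4), np.float64(2.4)] q4,6 [139.5  29.1] 1mm down [ 0.00068 -0.00032  0.00066]
```

>>> move_arm --rows '[[[-0.0014,0.0006,-0.0014],[0,0,0]],[[-0.0014,0.0006,-0.0014],[0,0,0]]]'

```text
t: 15.98
tool_pos: [482.3, 44.3, 102.2]
tcp_rot: [[-0.694, -0.564, 0.447], [-0.227, 0.761, 0.608], [-0.683, 0.32, -0.656]]
ft_force: [-3.1, 1.6, 7.3]
finger_gap: 0.003
gripper_force: 3.8
```

```bash
python3 -c "
from s4 import *
rp()"
```

```text
15.97 Floc [-2.7  2.3  7.3] tq [0.52 0.19 0.44] centre [ -0.1 -11.1  54.3] clr [np.float64(7.4), np.float64(8.7), np.float64(2.5)] q4,6 [139.5  28.9] 1mm down [ 0.00068 -0.00032  0.00066]
```

>>> move_arm --rows '[[[-0.0014,0.0006,-0.0013],[0,0,0]],[[-0.0014,0.0006,-0.0013],[0,0,0]],[[-0.0014,0.0006,-0.0013],[0,0,0]]]'

```text
t: 16.35
tool_pos: [482.4, 44.2, 104.0]
tcp_rot: [[-0.694, -0.564, 0.447], [-0.227, 0.761, 0.608], [-0.683, 0.32, -0.656]]
ft_force: [-2.7, 1.6, 6.8]
finger_gap: 0.001
gripper_force: 3.3
```

>>> move_arm --rows '[[[-0.0014,0.0006,-0.0013],[0,0,0]],[[-0.0014,0.0006,-0.0013],[0,0,0]],[[-0.0014,0.0006,-0.0013],[0,0,0]]]'

```text
t: 16.73
tool_pos: [482.4, 44.2, 106.0]
tcp_rot: [[-0.694, -0.564, 0.447], [-0.227, 0.761, 0.607], [-0.683, 0.32, -0.656]]
ft_force: [-2.4, 2.0, 6.3]
finger_gap: -0.003
gripper_force: 3.0
```

>>> move_arm --rows '[[[-0.0014,0.0006,-0.0013],[0,0,0]],[[-0.0014,0.0006,-0.0013],[0,0,0]],[[-0.0014,0.0006,-0.0013],[0,0,0]]]'

```text
t: 17.1
tool_pos: [482.4, 44.2, 107.9]
tcp_rot: [[-0.694, -0.564, 0.447], [-0.227, 0.761, 0.607], [-0.683, 0.32, -0.657]]
ft_force: [-2.6, 2.4, 5.8]
finger_gap: 0.003
gripper_force: 2.6
```

>>> move_arm --rows '[[[-0.0014,0.0006,-0.0013],[0,0,0]],[[-0.0014,0.0006,-0.0013],[0,0,0]],[[-0.0014,0.0006,-0.0013],[0,0,0]]]'

```text
t: 17.48
tool_pos: [482.9, 43.3, 109.4]
tcp_rot: [[-0.695, -0.562, 0.448], [-0.227, 0.763, 0.605], [-0.682, 0.319, -0.658]]
ft_force: [0.0, 2.8, 2.8]
finger_gap: -0.001
gripper_force: 1.7
```

```bash
python3 -c "
from s4 import *
rp()"
```

```text
17.48 Floc [0.7 2.7 2.8] tq [0.04 0.18 0.26] centre [  0.2 -12.4  61.3] clr [np.float64(7.0), np.float64(3.8), np.float64(2.5)] q4,6 [139.4  28.1] 1mm down [ 0.00068 -0.00032  0.00066]
```

Force dropped about 2 N between z 107.9 and 109.4, about 8 mm above the solid stop. That matches the limit switch's own travel, so it was fully home and held for over a second. Now I'll swing back to the entry orientation and leave the hood.

```bash
python3 - <<'E'
from s4 import *
R=np.array([[-0.812,-0.395,0.429],[-0.003,0.738,0.674],[-0.584,0.546,-0.601]]); u,_,v=np.linalg.svd(R); R=u@v
go([474.7,61.4,111.5],R); go([474,61.5,127.9],R)
W=rz(YAW).T
print((R.T@[0,0,.001]).round(5))
o=get_obs(); R0=np.array(o['tcp_rot']); t0=np.array(o['tool_pos'])
from scipy.spatial.transform import Slerp
S=Slerp([0,1],Ro.from_matrix([R0,R])); c0=t0+73*R0[:,2]; c1=np.array([474.7,61.4,111.5])+73*R[:,2]
for s in(0,.33,.67,1): Q=S(s).as_matrix(); t=c0*(1-s)+c1*s-73*Q[:,2]; print([round(clr(P@(W@Q).T+W@(t-PR)),1) for P in(FT,LK,BODY)]); go(t,Q)
E
```

```text
shift [0.0001, 0.0191, 0.0059] turn [-0.055, -0.0192, 0.1721]
shift [-0.0106, 0.0248, -0.0051] turn [-0.055, -0.0192, 0.1721]
[-0.00058  0.00055 -0.0006 ]
[np.float64(7.0), np.float64(3.8), np.float64(2.5)]
shift [0.0, 0.0, -0.0] turn [-0.0, -0.0, 0.0]
[np.float64(6.7), np.float64(4.4), np.float64(1.3)]
shift [-0.0001, 0.0062, 0.0019] turn [-0.0182, -0.0064, 0.0568]
[np.float64(8.1), np.float64(6.0), np.float64(0.8)]
shift [-0.0001, 0.0127, 0.0039] turn [-0.0369, -0.0129, 0.1153]
[np.float64(10.6), np.float64(8.7), np.float64(0.9)]
shift [0.0001, 0.0191, 0.0059] turn [-0.055, -0.0192, 0.1721]
```

>>> move_arm --rows '[[[0,0.0062,0.0019],[-0.018,-0.0064,0.057]],[[0,0.0127,0.0039],[-0.037,-0.0129,0.115]],[[0.0001,0.0191,0.0059],[-0.055,-0.0192,0.172]],[[0.0001,0.0191,0.0059],[-0.055,-0.0192,0.172]],[[-0.005,0.022,0.0005],[-0.055,-0.0192,0.172]],[[-0.0106,0.0248,-0.0051],[-0.055,-0.0192,0.172]],[[-0.0106,0.0248,-0.0051],[-0.055,-0.0192,0.172]]]'

```text
t: 18.35
tool_pos: [474.0, 61.1, 128.4]
tcp_rot: [[-0.811, -0.396, 0.43], [-0.005, 0.74, 0.673], [-0.584, 0.544, -0.602]]
ft_force: [0.1, 0.3, 0.2]
finger_gap: -0.002
gripper_force: 0.0
```

```bash
python3 -c "
from s4 import *
rp()"
```

```text
18.35 Floc [0.2 0.3 0.2] tq [-0.74  0.48 -0.01] centre [-4.4 12.1 84.4] clr [np.float64(9.0), np.float64(0.8), np.float64(1.6)] q4,6 [139.7  26.7] 1mm down [ 0.00058 -0.00054  0.0006 ]
```

>>> move_arm --rows '[[[0,0,-0.01],[0,0,0]],[[0,0,-0.02],[0,0,0]],[[0,0,-0.035],[0,0,0]],[[0,0,-0.05],[0,0,0]],[[0,0,-0.065],[0,0,0]],[[0,0,-0.075],[0,0,0]],[[0,0,-0.075],[0,0,0]]]'

```text
t: 19.23
tool_pos: [441.6, 9.9, 173.3]
tcp_rot: [[-0.812, -0.394, 0.431], [-0.003, 0.74, 0.672], [-0.584, 0.545, -0.602]]
ft_force: [0.2, -0.3, 0.2]
finger_gap: 0.002
gripper_force: 0.0
```

```bash
python3 - <<'E'
from kin import *
o=get_obs(); print(o['ft_force'],np.round(o['joint_pos'],1))
go([474,-148.5,165],ori(5.5,0))
E
```

```text
[ 0.19047488 -0.323318    0.2410548 ] [ 68.7  60.1 -80.4 139.8 110.6  10.8   8.4]
shift [-0.0211, -0.1345, -0.0875] turn [0.4341, 0.3987, 0.0911]
```

>>> move_arm --rows '[[[-0.021,-0.1345,-0.0875],[0.434,0.399,0.091]],[[-0.021,-0.1345,-0.0875],[0.434,0.399,0.091]],[[-0.021,-0.1345,-0.0875],[0.434,0.399,0.091]],[[-0.021,-0.1345,-0.0875],[0.434,0.399,0.091]],[[-0.021,-0.1345,-0.0875],[0.434,0.399,0.091]],[[-0.021,-0.1345,-0.0875],[0.434,0.399,0.091]],[[-0.021,-0.1345,-0.0875],[0.434,0.399,0.091]],[[-0.021,-0.1345,-0.0875],[0.434,0.399,0.091]],[[-0.021,-0.1345,-0.0875],[0.434,0.399,0.091]],[[-0.021,-0.1345,-0.0875],[0.434,0.399,0.091]]]'

```text
t: 20.48
tool_pos: [473.5, -148.4, 163.6]
tcp_rot: [[-0.995, -0.096, -0.001], [-0.096, 0.995, 0.003], [0.001, 0.003, -1.0]]
ft_force: [0.0, -0.8, 0.3]
finger_gap: 0.0
gripper_force: 0.0
```

```bash
python3 - <<'E'
from kin import *
o=get_obs(); print(o['ft_force'],o['ft_torque'],np.round(o['joint_pos'],1))
go([474,-148.5,165],ori(5.5,0))
# check the pedal by the wrist picture: dark rib rows on plane z=63
save('wrist','w4'); d=wristcam('pics/w4.npz')
a=np.radians(5.5); bx=np.array([np.cos(a),np.sin(a),0]); by=np.array([-bx[1],bx[0],0])
P0=np.array([474,-148.5,63.])
print('pad px',proj(d,P0).round(), 'front edge',proj(d,np.array([P0-12*bx-30*by,P0-12*bx+30*by])).round().tolist())
g=cv2.cvtColor(cv2.imread('pics/w4.png'),cv2.COLOR_BGR2GRAY); 
line=[P0+s*bx-15*by for s in range(-45,45,3)]; uv=proj(d,np.array(line)).round().astype(int)
print([(s,int(g[v,u])) if 0<=v<384 and 0<=u<512 else (s,None) for s,(u,v) in zip(range(-45,45,3),uv)])
line=[P0-2*bx+s*by for s in range(-60,61,4)]; uv=proj(d,np.array(line)).round().astype(int)
print([(s,int(g[v,u])) if 0<=v<384 and 0<=u<512 else (s,None) for s,(u,v) in zip(range(-60,61,4),uv)])
E
```

```text
[ 0.02916556 -0.81031557  0.26199864] [-0.00115065  0.04487164  0.02036516] [ 54.5  44.3 -69.1 117.   51.   56.7  54. ]
shift [-0.0005, -0.0002, -0.0014] turn [0.002, -0.0007, 0.0004]
pad px [[249. 232.]] front edge [[197.0, 213.0], [301.0, 213.0]]
[(-45, 182), (-42, 131), (-39, 136), (-36, 106), (-33, 210), (-30, 242), (-27, 242), (-24, 76), (-21, 74), (-18, 73), (-15, 74), (-12, 53), (-9, 46), (-6, 86), (-3, 50), (0, 74), (3, 150), (6, 71), (9, 105), (12, 65), (15, 46), (18, 49), (21, 59), (24, 43), (27, 47), (30, 45), (33, 46), (36, 50), (39, 48), (42, 44)]
[(-60, 216), (-56, 204), (-52, 202), (-48, 209), (-44, 198), (-40, 235), (-36, 232), (-32, 93), (-28, 155), (-24, 75), (-20, 71), (-16, 71), (-12, 50), (-8, 47), (-4, 44), (0, 48), (4, 51), (8, 49), (12, 49), (16, 47), (20, 51), (24, 85), (28, 84), (32, 133), (36, 141), (40, 194), (44, 184), (48, 180), (52, 190), (56, 172), (60, 187)]
```

>>> move_arm --rows '[[[0,0,0.01],[0,0,0]],[[0,0,0.018],[0,0,0]],[[0,0,0.022],[0,0,0]],[[0,0,0.025],[0,0,0]],[[0,0,0.028],[0,0,0]],[[0,0,0.028],[0,0,0]]]'

```text
t: 21.28
tool_pos: [474.4, -147.2, 136.3]
tcp_rot: [[-0.995, -0.098, -0.001], [-0.098, 0.995, 0.001], [0.001, 0.001, -1.0]]
ft_force: [-0.4, 0.6, 3.9]
finger_gap: -0.004
gripper_force: 1.4
```

>>> move_arm --rows '[[[0,0,0.0015],[0,0,0]],[[0,0,0.003],[0,0,0]],[[0,0,0.003],[0,0,0]]]'

```text
t: 21.65
tool_pos: [474.1, -147.3, 133.2]
tcp_rot: [[-0.995, -0.098, -0.001], [-0.098, 0.995, 0.001], [0.001, 0.002, -1.0]]
ft_force: [-1.1, 0.7, 3.3]
finger_gap: -0.001
gripper_force: 1.5
```

>>> move_arm --rows '[[[0,0,0.0015],[0,0,0]],[[0,0,0.003],[0,0,0]],[[0,0,0.003],[0,0,0]]]'

```text
t: 22.02
tool_pos: [474.4, -147.3, 130.2]
tcp_rot: [[-0.995, -0.098, -0.001], [-0.098, 0.995, 0.002], [0.001, 0.002, -1.0]]
ft_force: [-0.9, -0.5, 2.7]
finger_gap: -0.0
gripper_force: 1.7
```

>>> move_arm --rows '[[[0,0,0.0015],[0,0,0]],[[0,0,0.002],[0,0,0]],[[0,0,0.002],[0,0,0]]]'

```text
t: 22.4
tool_pos: [474.3, -147.4, 128.2]
tcp_rot: [[-0.995, -0.098, -0.001], [-0.098, 0.995, 0.001], [0.001, 0.001, -1.0]]
ft_force: [-1.5, 0.4, 2.8]
finger_gap: -0.002
gripper_force: 1.8
```

>>> move_arm --rows '[[[0,0,0.0015],[0,0,0]],[[0,0,0.0025],[0,0,0]],[[0,0,0.0025],[0,0,0]]]'

```text
t: 22.78
tool_pos: [474.2, -147.3, 125.6]
tcp_rot: [[-0.995, -0.098, -0.001], [-0.098, 0.995, 0.001], [0.001, 0.001, -1.0]]
ft_force: [-1.4, -1.0, 4.2]
finger_gap: -0.0
gripper_force: 1.9
```

>>> move_arm --rows '[[[0,0,0.001],[0,0,0]],[[0,0,0.002],[0,0,0]],[[0,0,0.002],[0,0,0]]]'

```text
t: 23.15
tool_pos: [474.1, -147.3, 123.6]
tcp_rot: [[-0.995, -0.098, -0.002], [-0.098, 0.995, 0.001], [0.001, 0.001, -1.0]]
ft_force: [-2.4, -1.3, 3.1]
finger_gap: -0.002
gripper_force: 1.9
```

>>> move_arm --rows '[[[0,0,0.001],[0,0,0]],[[0,0,0.002],[0,0,0]],[[0,0,0.002],[0,0,0]]]'

```text
t: 23.52
tool_pos: [474.2, -147.3, 121.7]
tcp_rot: [[-0.995, -0.098, -0.001], [-0.098, 0.995, 0.001], [0.001, 0.001, -1.0]]
ft_force: [-3.1, -0.7, 4.1]
finger_gap: -0.003
gripper_force: 2.5
```

>>> move_arm --rows '[[[0,0,0.001],[0,0,0]],[[0,0,0.0015],[0,0,0]],[[0,0,0.0015],[0,0,0]]]'

```text
t: 23.9
tool_pos: [474.2, -147.3, 120.3]
tcp_rot: [[-0.995, -0.098, -0.001], [-0.098, 0.995, 0.001], [0.001, 0.001, -1.0]]
ft_force: [-4.2, -0.7, 6.6]
finger_gap: 0.003
gripper_force: 3.4
```

>>> move_arm --rows '[[[0,0,0.0015],[0,0,0]],[[0,0,0.003],[0,0,0]],[[0,0,0.003],[0,0,0]]]'

```text
t: 24.28
tool_pos: [474.3, -147.3, 117.4]
tcp_rot: [[-0.995, -0.098, -0.001], [-0.098, 0.995, 0.001], [0.001, 0.001, -1.0]]
ft_force: [-4.2, -1.2, 8.3]
finger_gap: -0.002
gripper_force: 4.1
```

>>> move_arm --rows '[[[0,0,0.001],[0,0,0]],[[0,0,0.002],[0,0,0]],[[0,0,0.002],[0,0,0]]]'

```text
t: 24.65
tool_pos: [474.4, -147.3, 115.5]
tcp_rot: [[-0.995, -0.098, -0.001], [-0.098, 0.995, 0.001], [0.001, 0.001, -1.0]]
ft_force: [-3.3, -1.1, 9.2]
finger_gap: -0.0
gripper_force: 4.3
```

>>> move_arm --rows '[[[0,0,0.001],[0,0,0]],[[0,0,0.001],[0,0,0]]]'

```text
t: 24.9
tool_pos: [474.4, -147.3, 114.5]
tcp_rot: [[-0.995, -0.098, -0.001], [-0.098, 0.995, 0.001], [0.001, 0.001, -1.0]]
ft_force: [-4.1, -0.6, 9.0]
finger_gap: 0.002
gripper_force: 4.8
```

>>> move_arm --rows '[[[0,0,0.001],[0,0,0]],[[0,0,0.001],[0,0,0]]]'

```text
t: 25.15
tool_pos: [474.4, -147.3, 113.8]
tcp_rot: [[-0.995, -0.098, -0.001], [-0.098, 0.995, 0.001], [0.0, 0.001, -1.0]]
ft_force: [-4.1, -0.8, 14.0]
finger_gap: -0.0
gripper_force: 7.2
```

>>> move_arm --rows '[[[0,0,0.0005],[0,0,0]],[[0,0,0.0005],[0,0,0]]]'

```text
t: 25.4
tool_pos: [474.5, -147.3, 113.5]
tcp_rot: [[-0.995, -0.098, -0.0], [-0.098, 0.995, 0.001], [0.0, 0.001, -1.0]]
ft_force: [-6.5, -0.5, 15.9]
finger_gap: -0.001
gripper_force: 8.7
```

>>> move_arm --rows '[[[0,0,0.0005],[0,0,0]],[[0,0,0.0005],[0,0,0]]]'

```text
t: 25.65
tool_pos: [474.5, -147.2, 113.3]
tcp_rot: [[-0.995, -0.098, -0.0], [-0.098, 0.995, 0.0], [0.0, 0.0, -1.0]]
ft_force: [-6.9, -1.4, 19.8]
finger_gap: 0.0
gripper_force: 10.3
```

>>> move_arm --rows '[[[0,0,0],[0,0,0]],[[0,0,0],[0,0,0]],[[0,0,0],[0,0,0]],[[0,0,0],[0,0,0]],[[0,0,0],[0,0,0]],[[0,0,0],[0,0,0]],[[0,0,0],[0,0,0]],[[0,0,0],[0,0,0]],[[0,0,0],[0,0,0]],[[0,0,0],[0,0,0]]]'

```text
t: 26.9
tool_pos: [474.5, -147.2, 113.3]
tcp_rot: [[-0.995, -0.098, -0.0], [-0.098, 0.995, 0.0], [0.0, 0.0, -1.0]]
ft_force: [-7.0, -0.9, 19.4]
finger_gap: -0.001
gripper_force: 10.3
```

>>> move_arm --rows '[[[0,0,-0.003],[0,0,0]],[[0,0,-0.008],[0,0,0]],[[0,0,-0.014],[0,0,0]],[[0,0,-0.02],[0,0,0]],[[0,0,-0.027],[0,0,0]],[[0,0,-0.045],[0,0,0]],[[0,0,-0.075],[0,0,0]],[[0,0,-0.11],[0,0,0]],[[0,0,-0.13],[0,0,0]],[[0,0,-0.13],[0,0,0]],[[0,0,-0.13],[0,0,0]]]'

```text
t: 28.28
tool_pos: [474.0, -147.8, 241.4]
tcp_rot: [[-0.995, -0.098, -0.002], [-0.098, 0.995, 0.001], [0.002, 0.001, -1.0]]
ft_force: [-0.3, -0.0, 0.6]
finger_gap: -0.001
gripper_force: 0.0
```

```bash
python3 - <<'E'
from h import *
a=cv2.imread('pics/top0.png').astype(int); b=save('top','top9')['image'][:,:,::-1].astype(int)
s=cv2.imread('pics/side0.png').astype(int); s2=save('side','side9')['image'][:,:,::-1].astype(int)
for n,(u,v),(p,q) in(('oxide',(268,235),(a,b)),('spray',(269,125),(a,b)),('bowl',(148,212),(a,b)),('jar',(355,220),(a,b)),('oxide_s',(202,224),(s,s2)),('spray_s',(318,195),(s,s2)),('bowl_s',(215,165),(s,s2))):
    print(n,np.abs(p[v-12:v+12,u-12:u+12]-q[v-12:v+12,u-12:u+12]).mean().round(1))
o=get_obs(); print(o['t'],o['ft_force'])
E
```

```text
oxide 20.5
spray 6.7
bowl 6.2
jar 15.8
oxide_s 22.6
spray_s 3.0
bowl_s 3.0
28.375 [ 0.75090512  0.92466579 -0.08575349]
```

```bash
python3 - <<'E'
from h import *
for f in('side0','side3','side9','top0','top9'):
    im=cv2.imread(f'pics/{f}.png'); x,y,w,h=(185,200,40,50) if 'side' in f else (250,215,40,40)
    hsv=cv2.cvtColor(im[y:y+h,x:x+w],cv2.COLOR_BGR2HSV); m=((hsv[...,0]<14)&(hsv[...,1]>110)&(hsv[...,2]>25)); v,u=np.nonzero(m)
    print(f,m.sum(),(u.mean()+x).round(1) if m.any() else None,(v.mean()+y).round(1) if m.any() else None, im[y:y+h,x:x+w].mean((0,1)).round())
for f in('side0','side3','side9'):
    im=cv2.imread(f'pics/{f}.png'); print(f,[im[v,202].tolist() for v in(210,215,220,225,230,235,240)])
for f in('top0','top9'):
    im=cv2.imread(f'pics/{f}.png'); print(f,[im[235,u].tolist() for u in(256,260,264,268,272,280)],[im[220,u].tolist() for u in(340,350,355,360,370)])
E
```

```text
side0 161 202.1 227.8 [123. 133. 147.]
side3 154 202.5 227.9 [110. 119. 131.]
side9 139 202.2 228.1 [111. 120. 132.]
top0 10 267.4 233.0 [ 90. 100. 114.]
top9 13 266.8 233.5 [ 79.  88. 100.]
side0 [[124, 130, 143], [52, 53, 54], [53, 72, 102], [54, 78, 113], [49, 72, 104], [46, 66, 97], [132, 138, 158]]
side3 [[122, 128, 141], [32, 33, 33], [38, 49, 69], [34, 50, 76], [37, 53, 76], [37, 52, 76], [108, 115, 129]]
side9 [[129, 135, 148], [35, 34, 33], [41, 55, 72], [38, 54, 79], [38, 55, 81], [39, 54, 78], [132, 138, 157]]
top0 [[95, 99, 119], [82, 85, 102], [36, 44, 54], [40, 40, 43], [36, 42, 54], [92, 97, 115]] [[53, 68, 78], [51, 58, 61], [43, 44, 47], [48, 49, 52], [50, 54, 56]]
top9 [[62, 65, 76], [59, 63, 74], [37, 44, 55], [22, 21, 25], [26, 29, 37], [100, 104, 124]] [[99, 86, 72], [90, 78, 66], [62, 57, 53], [51, 52, 54], [54, 57, 59]]
```

```bash
python3 - <<'E'
from h import *
for f in('side0','side9'):
    im=cv2.imread(f'pics/{f}.png'); print(f,[im[v,236].tolist() for v in range(262,316,6)],[im[285,u].tolist() for u in range(222,270,6)])
print(sign_off())
E
```

```text
side0 [[115, 130, 137], [62, 62, 64], [60, 63, 61], [56, 56, 57], [128, 141, 144], [154, 170, 174], [162, 165, 166], [153, 157, 156], [166, 171, 172]] [[141, 165, 183], [108, 122, 127], [109, 119, 123], [61, 65, 66], [89, 110, 128], [157, 174, 179], [134, 150, 157], [46, 53, 112]]
side9 [[118, 134, 141], [62, 63, 63], [65, 65, 66], [58, 57, 58], [130, 144, 147], [156, 173, 177], [163, 168, 168], [156, 159, 158], [170, 176, 176]] [[143, 169, 184], [114, 127, 132], [109, 120, 122], [63, 67, 67], [91, 114, 133], [161, 178, 182], [136, 153, 160], [44, 49, 112]]
the job is handed in; nothing more can be done
None
```

I pressed each pedal until it came up solid, start switch first, held each at about 18–20 N for just over a second and let it right up. Force and travel readings are the only evidence that the hidden switches were fully home. The fingers brushed the hood's edge at about 6 N on the way in. The bystanders show no sign of having moved, and the job was handed in at about 28 s.

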